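# Change over the tiles in the drying cabinet

## Task

Pull the drying cabinet's front flap fully down, draw out the dry tile carrier (green grip) and stand it in the middle of the cork mat, and slide every freshly painted carrier on the table (orange grips) fully home in a lane of its own under the cabinet's clear roof, grip end trailing. When all are in, push the flap fully shut, then push the red starter slide on the roof to its end stop, pause there a moment, and let go so that it snaps back by itself. Leave the jars, bottle, palette and brush where they are.

Things in the scene. Friction and masses are not known exactly. Their poses are not given: they have to be found in the camera images.
- cabinet: wooden drying cabinet fixed on the table, 130 deep, 236 wide, 78 mm high, floor 36 mm above the table, inner back wall 124 mm in. Origin on the table under the middle of its front edge; x points inward, y along its front, z up. Three lanes at y = -75, 0 and +75 mm, open only at the front, each 70 mm wide between 12 mm high white rails (walls outside).
- roof_front (a point): middle of the front edge of the cabinet's clear roof, on its top, 78 mm above the table (underside 72 mm). Over each lane the roof has a notch, 24 mm wide, open at the front, 70 mm deep; a carrier's fin runs in it and stands up through it (top 118 mm above the table). So carriers enter disc first, fin trailing.
- lane_neg (a point): on the cabinet floor, lane at y = -75 mm, 66 mm in from the front: under a carrier's middle when it is fully home (50 to 74 mm in will do)
- lane_mid (a point): the same for the middle lane, y = 0
- lane_pos (a point): the same for the lane at y = +75 mm
- flap (a joint): the dark wooden front flap of the cabinet, hinged at its lower edge (hinge line along the cabinet's y, at its x = 0, 36 mm above the table). 0 = shut (upright), pi/2 = fully down: its inner face then lies level with the cabinet floor. Radians. A stiff hinge (0.15 N m of friction): it stays where it is left; it may start a little ajar.
- flap_handle (a point): centre of the flap's brass handle, a round bar 46 mm long (along the cabinet's y) and 16 mm thick, 68 mm from the hinge line and 9 mm outside the flap's inner face; it turns with the flap. Shut, it is 104 mm above the table (26 mm above the roof); fully down it is 27 mm above the table, 68 mm in front of the cabinet. It can be pinched by its two ends from above and pivots between the fingers.
- starter (a joint): the red starter slide on the cabinet's roof, spring-returned. 0 = at rest, 0.045 = end stop (m), moving along the cabinet's +y. It takes 1.8 N at the start, 4.5 N at the end, and a little more when moved fast; let go, it returns by itself in about 0.3 s.
- starter_top (a point): centre of the top of the red starter knob, a block 24 mm (cabinet x) x 16 mm (cabinet y) x 26 mm high, 113 mm above the table at its top, on a track 8 mm high on the roof, 102 mm in from the cabinet's front; moves with the slide.
- mat_mid (a point): middle of the top of the cork mat, 140 x 110 x 3 mm, fixed flat on the table
- wet0_mid (a point): fresh tile on its carrier (may be absent): white plate 100 x 60 x 8 mm (0.11 to 0.22 kg) with a dark grey disc 6 mm high on top and, near its rear, a flat upright orange grip fin, 30 mm long (x), 12 mm wide (y), its top 82 mm above the plate's underside. This point: middle of the plate, 41 mm above its underside; x runs along it, away from the fin, whose centre is at x = -32 mm.
- wet1_mid (a point): fresh tile on its carrier (may be absent): white plate 100 x 60 x 8 mm (0.11 to 0.22 kg) with a dark red disc 6 mm high on top and, near its rear, a flat upright orange grip fin, 30 mm long (x), 12 mm wide (y), its top 82 mm above the plate's underside. This point: middle of the plate, 41 mm above its underside; x runs along it, away from the fin, whose centre is at x = -32 mm.
- wet2_mid (a point): fresh tile on its carrier (may be absent): white plate 100 x 60 x 8 mm (0.11 to 0.22 kg) with a dark blue disc 6 mm high on top and, near its rear, a flat upright orange grip fin, 30 mm long (x), 12 mm wide (y), its top 82 mm above the plate's underside. This point: middle of the plate, 41 mm above its underside; x runs along it, away from the fin, whose centre is at x = -32 mm.
- dry0_mid (a point): dry tile in a cabinet lane (one of the three is present): white plate 100 x 60 x 8 mm (0.11 to 0.22 kg) with a gold disc 6 mm high on top and, near its rear, a flat upright green grip fin, 30 mm long (x), 12 mm wide (y), its top 82 mm above the plate's underside. This point: middle of the plate, 41 mm above its underside; x runs along it, away from the fin, whose centre is at x = -32 mm.
- dry1_mid (a point): dry tile in a cabinet lane (one of the three is present): white plate 100 x 60 x 8 mm (0.11 to 0.22 kg) with a gold disc 6 mm high on top and, near its rear, a flat upright green grip fin, 30 mm long (x), 12 mm wide (y), its top 82 mm above the plate's underside. This point: middle of the plate, 41 mm above its underside; x runs along it, away from the fin, whose centre is at x = -32 mm.
- dry2_mid (a point): dry tile in a cabinet lane (one of the three is present): white plate 100 x 60 x 8 mm (0.11 to 0.22 kg) with a gold disc 6 mm high on top and, near its rear, a flat upright green grip fin, 30 mm long (x), 12 mm wide (y), its top 82 mm above the plate's underside. This point: middle of the plate, 41 mm above its underside; x runs along it, away from the fin, whose centre is at x = -32 mm.
- jar_red: bystander: paint jar, red cap, 48 mm across, 58 mm high; origin on its underside
- jar_blue: bystander: paint jar, blue cap, 48 mm across, 58 mm high; origin on its underside
- jar_yellow: bystander: paint jar, yellow cap, 48 mm across, 58 mm high; origin on its underside
- bottle_green: bystander: green bottle, 52 mm across, 110 mm high; origin on its underside
- palette: bystander: white palette tray, 85 x 130 x 14 mm; origin on its underside
- brush: bystander: paint brush, 180 mm long, lying; origin on its underside
Things that resemble listed ones, but are neither listed nor needed, are in the scene too. What is shaped like the part that bears dry2_mid but pink is not meant.

How it is judged (in metres and radians):
On the way, in this order (a step that is already met when the one before it is completed fails the run):
1. the flap is fully down (value of joint flap above 1.45 rad), for 0.1 s.
2. the dry carrier stands on the mat and all fresh ones are home in their lanes (x of wet0_mid in the frame of cabinet between 0.048 and 0.085 m and y of wet0_mid in the frame of cabinet between -0.085 and 0.085 m and z of wet0_mid in the frame of cabinet between 0.07 and 0.084 m and angle between each of wet0_mid, wet1_mid, wet2_mid, dry0_mid, dry1_mid, dry2_mid's own z axis and vertical below 0.1 rad and x of wet1_mid in the frame of cabinet between 0.048 and 0.085 m and y of wet1_mid in the frame of cabinet between -0.085 and 0.085 m and z of wet1_mid in the frame of cabinet between 0.07 and 0.084 m and x of wet2_mid in the frame of cabinet between 0.048 and 0.085 m and y of wet2_mid in the frame of cabinet between -0.085 and 0.085 m and z of wet2_mid in the frame of cabinet between 0.07 and 0.084 m and horizontal distance between each of dry0_mid, dry1_mid, dry2_mid and mat_mid below 0.03 m and height (world z) of dry0_mid between 0.038 and 0.05 m and height (world z) of dry1_mid between 0.038 and 0.05 m and height (world z) of dry2_mid between 0.038 and 0.05 m), for 0.2 s.
3. the flap is shut on them (all of step 2 and value of joint flap below 0.06 rad), for 0.2 s.
4. the starter slide is at its end stop, the flap shut (value of joint flap below 0.06 rad and value of joint starter above 0.041 m), for 0.1 s.
5. let go, the slide springs back by itself (velocity of joint starter below -0.07 m/s and contact force between the fingers and starter below 1 N).
6. the slide is back at rest (value of joint starter below 0.004 m), for 0.1 s.
At the end, for the whole second after the job is handed in: every fresh carrier present stands level in a cabinet lane, its middle 48 to 85 mm in from the front; the dry carrier stands level on the mat, its middle within 30 mm of the mat's middle; the flap is shut (within 0.06 rad), the starter slide is back at rest (within 4 mm), all released and still (all of step 3 and contact force between the fingers and wet0 below 0.2 N and contact force between the fingers and wet1 below 0.2 N and contact force between the fingers and wet2 below 0.2 N and contact force between the fingers and dry0 below 0.2 N and contact force between the fingers and dry1 below 0.2 N and contact force between the fingers and dry2 below 0.2 N and value of joint starter below 0.004 m and linear speed of each of wet0, wet1, wet2, dry0, dry1, dry2 below 0.02 m/s); the robot touches nothing.
It fails at once if a jar, the bottle, the palette or the brush is moved over 50 mm (distance of any of jar_red, jar_blue, jar_yellow, bottle_green, palette, brush from where it was at the start of the episode above 0.05 m).
Of wet0, wet1, wet2 only 2 to 3 are there at a start; the rules pass over those that are not, and their reading is None.
Of dry0, dry1, dry2 only 1 to 1 are there at a start; the rules pass over those that are not, and their reading is None.
At some moment in a run one of wet0, wet1, wet2, dry0, dry1, dry2 may be knocked a few centimetres aside while the robot is not near it.
Once in a run the grip may slacken for a moment while it holds something.
It also fails if it takes over 210 s, if anything falls off the work surface, if the arm or the gripper's body presses on something with over 40 N, if the wrist force passes 120 N, or if a joint passes its speed limit or range.

## Robot

A 6-joint arm with a two-finger parallel gripper is mounted at the origin on the work surface. World frame = base frame: x ahead of the robot, y to its left, z up, the work surface at z = 0. Lengths are in m, angles in degrees, forces in N, time in s.
With the tool pointing down it reaches from about 0.3 to 0.75 m from the base axis. Payload 8.5 kg.
Tool frame: the origin (TCP) lies at the very end of the fingers, on their centre line; the grasp point (between the pads) lies 19 mm behind it; z points along the fingers, y is the line along which they close (so a half turn about z gives the same grasp; the last joint's range is limited). The gripper opens to 85 mm and grips with 20 to 120 N. Pads are 22 mm wide; open, the fingers measure 114 mm over their backs; the gripper's body (76 mm by 85 mm) begins 54 mm behind the grasp point. The pads swing forward as they close: fully open they stand 13 mm farther back than shut.
Start: joints at [51.606, 21.807, 74.336, -0, 83.858, -12.336], TCP at [0.242, 0.494, 0.231] pointing down, gripper open.
Joint ranges: [-178.18, 178.18], [-50.72, 133.34], [12.68, 142.11], [-81.47, 261.47], [9.98, 163.14], [-165.26, 165.26]. Speed limits (degrees/s): [136.94, 136.94, 180, 180, 180, 180].

## Interface

Orientations are given as a 3x3 rotation matrix whose columns are the frame's x, y, z axes.
In Python, from rig import env, optics, spotter gives the robot as it stands.
- The arm moves only by the shell command python3 -m crank 'ROWS' [FORCE]. ROWS is JSON, one flat list of numbers, 5 for each row, row after row: the finger opening in cm, from 0 to 8.54, then the shift along the tool's x, y, z in cm, then the turn about the tool's z in rad. A call has exactly 8 rows; each row shifts and turns the commanded pose from where the row before left it, along the tool's axes as they then stand; what a row does not reach is not made up. A row lasts 1/12 s, in which the tool goes at most 41.7 mm and 7.16 degrees, less where a joint would pass 70% of its speed; a pose out of reach is approached as far as the arm can. A call is refused whole if a number of a shift passes 4.17 or a number of a turn 0.125, either way. A call with a gripper value outside its range is refused whole. The fingers move at their own pace and stop on an object; FORCE is the grip in N (left out, the last holds). Time passes only in rows, so rows that do not move let the fingers close, or fill a call up. It gives the time, the measured TCP pose, the force, the opening and the grip force at its end, in the units of the state.
- env.observe(): the state, without advancing time (a new reading comes with each control period).
- optics.get_image(name): name is "side" or "top" or "wrist"; returns a dict with "color" (384x512x3 uint8, red, green, blue), "intrinsics" (3x3 intrinsics, pixels), "distortion" ([k1, k2, p1, p2, k3] as OpenCV has them; the pictures are not rectified), "pose" (4x4, takes a point from camera to world coordinates). Camera axes: x right, y up, looking along -z (the intrinsics and any distortion apply to the point x, -y, -z); pixel columns grow to the right and rows downward; lengths in m; the calibration is good to about 2 mm. A picture is of the moment at which its call begins. There is no depth.
- env.close_job(): hands the job in; it is judged then, once.
Trained networks look in a picture, given as the dict that the camera call returned (one of the last four; its "shot" number tells which), for a name from the list of things; names that differ only in an ending like _2 or _b are one class to them, and where a whole thing is asked for, a point or a joint stands for the part that bears it (a point fixed in the world has none). Each returns a list of dicts, best first, with "score" (0 to 1); they miss things now and then, are a little off and sometimes report something else, mostly with a low value. They report only what shows in the picture. A call takes as long as a camera call. They do not tell look-alikes from the thing itself.
- spotter.look_for(picture, query): "at" ([column, row] as shares, 0 to 1, of the picture: columns of its width, rows of its height, amid what is visible of it).
The state is a dict: "time_s": time; "q": joint angles; "qvel": joint speeds; "joint_efforts": joint torques, N m; "position": TCP position; "tool_rot": TCP orientation; "ft_force": force on the tool from outside, world axes, zero at the start; "wrist_torque": the same for the moment, N m; "grip_width": finger opening in m; "gripper_force": force on a finger pad.
Only numpy, scipy, OpenCV 4.12 (cv2) and the standard library are available. Lean on these libraries where they do the work, as an engineer would, in place of code of your own. Each camera call takes 0.05 s, during which the arm holds its last target. There are 200 camera calls.

## Working session

There is one attempt and no reset: what is moved stays moved. The work goes in short steps, Python scripts to look and compute and a shell command to move; the robot and the scene stay as the last step left them, time stands still between calls to the robot, and variables do not carry over. Pictures are saved under pics/ and viewed, at most 14 in all, crops included, and the job is handed in when it is done.

```bash
ls; mkdir -p pics; cat > h.py <<'E'
import numpy as np, cv2
from rig import env, optics, spotter
def pix2ray(im,uv):
    K=np.array(im["intrinsics"]);d=np.array(im["distortion"])
    n=cv2.undistortPoints(np.array([[uv]],float),K,d)[0,0]
    T=np.array(im["pose"]);r=T[:3,:3]@np.array([n[0],-n[1],-1]);return T[:3,3],r
def at_z(im,uv,z):
    o,r=pix2ray(im,uv);return o+r*(z-o[2])/r[2]
def proj(im,P):
    T=np.array(im["pose"]);c=T[:3,:3].T@(np.array(P,float)-T[:3,3]);c=np.array([c[0],-c[1],-c[2]])
    return cv2.projectPoints(c.reshape(1,1,3),np.zeros(3),np.zeros(3),np.array(im["intrinsics"]),np.array(im["distortion"]))[0].ravel()
def find(im,q,n=3):
    return [(round(r["score"],2),np.round(np.array(r["at"])*[512,384],1).tolist()) for r in spotter.look_for(im,q)[:n]]
def save(im,name,box=None,s=1):
    c=cv2.cvtColor(im["color"],cv2.COLOR_RGB2BGR)
    if box: c=c[box[1]:box[3],box[0]:box[2]]
    cv2.imwrite("pics/"+name,cv2.resize(c,None,fx=s,fy=s,interpolation=cv2.INTER_CUBIC))
E
python3 - <<'E'
from h import *
for n in ("side","top"):
    im=optics.get_image(n);save(im,n+"0.png",s=1.5)
    print(n,np.round(im["pose"],3).tolist())
    for q in ["cabinet","flap_handle","starter_top","wet0_mid","wet1_mid","wet2_mid","dry0_mid","mat_mid","jar_red","bottle_green","palette","brush"]:
        print(q,find(im,q))
print(env.observe()["tool_rot"])
E
```

```text
pics
side [[0.683, 0.479, -0.552, 0.025], [-0.73, 0.439, -0.523, -0.533], [-0.009, 0.76, 0.649, 0.75], [0.0, 0.0, 0.0, 1.0]]
cabinet [(0.73, [313.4, 242.3])]
flap_handle [(0.95, [295.6, 249.2])]
starter_top [(0.47, [315.7, 247.0]), (0.43, [334.5, 220.7])]
wet0_mid [(0.96, [224.8, 196.4]), (0.25, [226.3, 155.5])]
wet1_mid [(0.21, [227.0, 196.2])]
wet2_mid [(0.77, [180.7, 221.7]), (0.46, [319.0, 242.8])]
dry0_mid []
mat_mid []
jar_red [(0.69, [135.4, 215.8]), (0.66, [294.4, 251.0])]
bottle_green [(0.72, [293.4, 330.6])]
palette [(0.56, [375.0, 344.8]), (0.5, [133.9, 180.3])]
brush [(0.96, [298.4, 183.4])]
top [[0.004, 0.989, -0.149, 0.357], [-1.0, 0.003, -0.006, -0.032], [-0.006, 0.149, 0.989, 1.322], [0.0, 0.0, 0.0, 1.0]]
cabinet [(0.61, [316.8, 172.2]), (0.55, [119.4, 218.2])]
flap_handle [(0.56, [316.0, 189.8]), (0.27, [206.3, 223.2])]
starter_top [(0.17, [357.1, 249.1])]
wet0_mid [(0.82, [213.6, 173.0]), (0.59, [317.9, 168.2])]
wet1_mid [(0.47, [120.4, 219.1])]
wet2_mid [(0.7, [203.4, 221.4]), (0.3, [310.0, 189.6])]
dry0_mid [(0.55, [400.6, 208.1])]
mat_mid [(0.65, [121.3, 216.9])]
jar_red [(0.8, [167.3, 249.6]), (0.68, [314.7, 168.6])]
bottle_green [(0.89, [355.8, 248.1]), (0.7, [317.3, 166.0])]
palette [(0.82, [400.4, 211.0]), (0.71, [310.5, 193.1])]
brush [(0.87, [247.9, 114.4])]
[[-8.98355641e-01  4.39268872e-01 -1.37133602e-05]
 [ 4.39268871e-01  8.98355641e-01  1.36132313e-05]
 [ 1.82993432e-05  6.20567090e-06 -1.00000000e+00]]
```

View pics/side0.png

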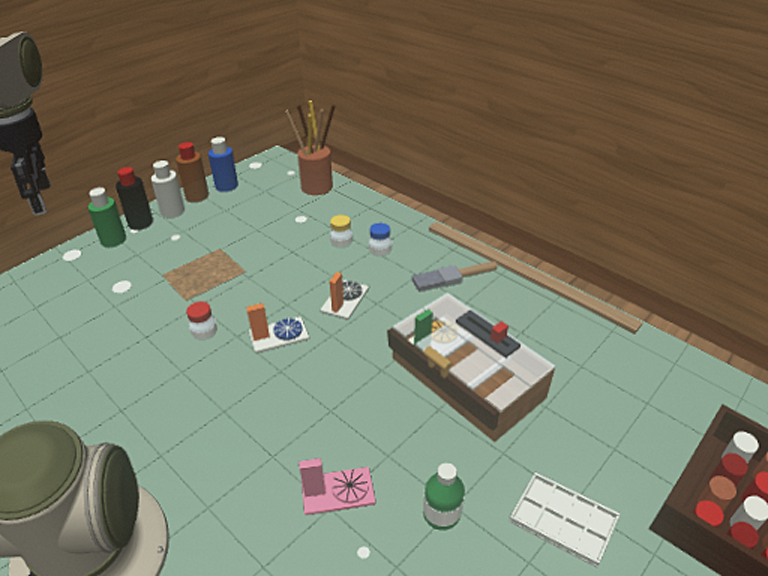

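View pics/top0.png

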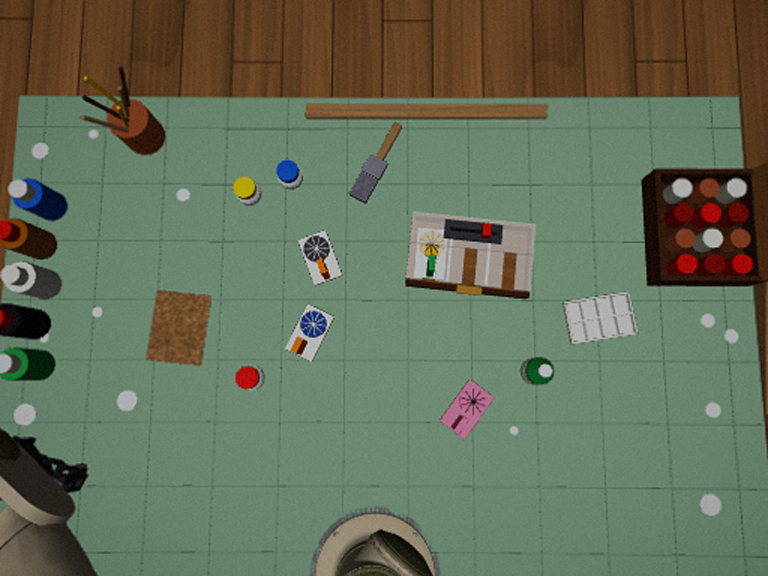

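Candidates (top0, 1.5x pixels): orange fins at (321,268) with the grey disc (wet0) and (299,345) with the blue disc (wet2). wet1 seems absent. The green fin is in the left (+y) lane at (432,265), and the pink decoy at (460,420) is to be ignored. Next is one close crop plus rough coordinates.

```bash
python3 - <<'E'
from h import *
im=optics.get_image("top");save(im,"crop1.png",(185,130,365,250),4)
print(im["intrinsics"],im["distortion"])
P=lambda c,r,z:print(np.round(at_z(im,(c/1.5,r/1.5),z),3))
for c,r,z in [(150,290,.003),(211,293,.003),(202,364,.003),(147,358,.003)]:P(c,r,z)
hsv=cv2.cvtColor(im["color"],cv2.COLOR_RGB2HSV)
def blobs(name,lo,hi,box,z):
    m=cv2.inRange(hsv,np.array(lo),np.array(hi));k=np.zeros_like(m);k[box[1]:box[3],box[0]:box[2]]=255
    n,l,s,c=cv2.connectedComponentsWithStats(m&k)
    for i in range(1,n):
        if s[i,4]>8: print(name,s[i].tolist(),np.round(c[i],1),np.round(at_z(im,c[i],z),3))
blobs("orange",(5,150,120),(18,255,255),(180,140,240,250),.06)
blobs("green",(50,150,40),(75,255,255),(270,150,300,190),.1)
blobs("red",(0,180,100),(4,255,255),(300,140,350,165),.113)
blobs("brass",(15,120,120),(28,255,255),(295,185,335,200),.104)
E
```

```text
[[442.16678887   0.         258.52556139]
 [  0.         442.16678887 187.58397021]
 [  0.           0.           1.        ]] [0.03164392 0.         0.         0.         0.        ]
[0.537 0.452 0.003]
[0.532 0.33  0.003]
[0.39  0.342 0.003]
[0.402 0.45  0.003]
orange [211, 172, 7, 11, 39] [213.9 176.9] [0.579 0.105 0.06 ]
orange [194, 225, 8, 11, 46] [197.5 229.5] [0.426 0.149 0.06 ]
green [285, 170, 5, 11, 45] [287.4 175.2] [ 0.577 -0.105  0.1  ]
red [322, 149, 6, 8, 40] [324.1 152.4] [ 0.64  -0.207  0.113]
brass [304, 190, 17, 7, 81] [312.4 192.8] [ 0.527 -0.174  0.104]
```

View pics/crop1.png

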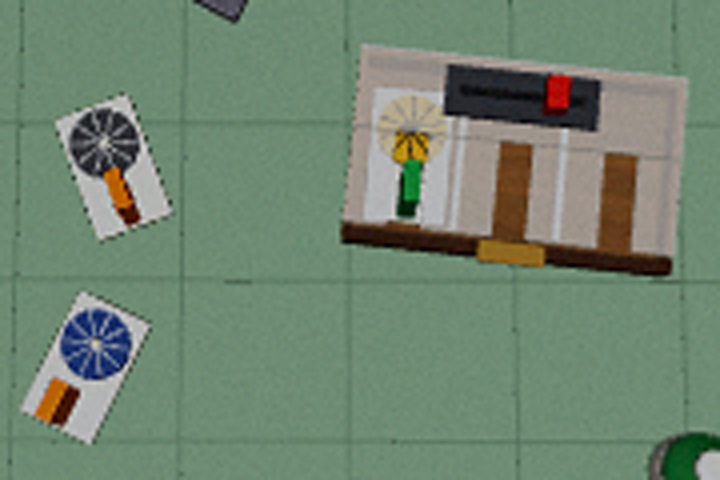

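```bash
cat >> h.py <<'E'
def plan(p,ang=None,s=None):
    """deltas in tool frame [cm] to world point p; ang = wanted world angle(deg) of tool y axis (mod 180)"""
    s=s or env.observe();R=np.array(s["tool_rot"]);x=np.array(s["position"])
    t=0
    if ang is not None:
        a=np.degrees(np.arctan2(R[1,1],R[0,1]));d=(ang-a+90)%180-90
        t=-np.radians(d)
    c,n=np.cos(t),np.sin(t);Rn=R@np.array([[c,-n,0],[n,c,0],[0,0,1]])
    print("turn first %.3f rad; then shift cm"%t,np.round(Rn.T@(np.array(p)-x)*100,2),"| pos",np.round(x,4),"w %.4f"%s["grip_width"],"q6 %.0f"%s["q"][5],"t %.1f"%s["time_s"])
E
python3 - <<'E'
from h import *
from scipy.optimize import least_squares
im=optics.get_image("top")
c2p=lambda c,r:(185+c/4,130+r/4)
obs=[((130,118,78),(362,45)),((130,-118,78),(686,78)),((-9,0,104),(511,253)),]
obs=[(np.array(a)/1e3,c2p(*b)) for a,b in obs]
def W(v,P):c,s=np.cos(v[2]),np.sin(v[2]);return np.array([v[0]+c*P[0]-s*P[1],v[1]+s*P[0]+c*P[1],P[2]])
f=lambda v:np.concatenate([proj(im,W(v,a))-b for a,b in obs])
r=least_squares(f,[.535,-.17,-.08]);print(r.x,np.round(r.fun,1))
v=r.x;print("handle",W(v,(-.009,0,.104)))
k=at_z(im,(324.1,152.4),.113);d=k[:2]-v[:2];c,s=np.cos(v[2]),np.sin(v[2]);print("knob cab",c*d[0]+s*d[1],-s*d[0]+c*d[1])
h=W(v,(-.009,0,0));plan((h[0]-.05,h[1],.25),90+np.degrees(v[2]))
E
```

```text
[ 0.53764451 -0.17603428 -0.10050772] [-0.4  0.6  0.4  0.5 -0.  -1.1]
handle [ 0.52868993 -0.17513123  0.104     ]
knob cab 0.10476022419584778 -0.020870796426360763
turn first -0.354 rad; then shift cm [-30.3  -64.2   -1.87] | pos [0.2416 0.4941 0.2313] w 0.0855 q6 -12 t 1.4
```

```bash

python3 -m crank '[6,0,0,-0.8,-0.12, 6,0,0,-0.8,-0.12, 6,0,0,0,-0.114, 6,-1.5,-3.2,0,0, 6,-1.5,-3.2,0,0, 6,-1.5,-3.2,0,0, 6,-1.5,-3.2,0,0, 6,-1.5,-3.2,0,0]' 40
python3 -m crank '[6,-1.5,-3.2,0,0, 6,-1.5,-3.2,0,0, 6,-1.5,-3.2,0,0, 6,-1.5,-3.2,0,0, 6,-1.5,-3.2,0,0, 6,-1.5,-3.2,0,0, 6,-1.5,-3.2,0,0, 6,-1.5,-3.2,0,0]' 
python3 -m crank '[6,-1.5,-3.2,0,0, 6,-1.5,-3.2,0,0, 6,-1.5,-3.2,0,0, 6,-1.5,-3.2,0,0, 6,-1.5,-3.2,0,0, 6,-1.5,-3.2,0,0, 6,-1.5,-3.2,0,0, 6,0,0,0,0]' 
python3 - <<'E'
from h import *
im=optics.get_image("wrist");save(im,"w1.png",s=1.5);print(np.round(im["pose"],3).tolist(),im["intrinsics"][0],im["distortion"])
for q in ["flap_handle","starter_top","dry0_mid"]:print(q,find(im,q))
plan((.4787,-.175,.25),84.24)
E
```

```text
time_s: 2.07
position: [0.3002, 0.3259, 0.2474]
tool_rot: [[-0.995, 0.1, 0.0], [0.1, 0.995, 0.0], [-0.0, 0.0, -1.0]]
ft_force: [1.3, 0.6, -0.4]
grip_width: 0.0603
gripper_force: 0.0
time_s: 2.73
position: [0.3939, 0.0588, 0.2476]
tool_rot: [[-0.995, 0.101, 0.001], [0.101, 0.995, -0.0], [-0.001, 0.0, -1.0]]
ft_force: [1.0, 0.3, 0.1]
grip_width: 0.0602
gripper_force: 0.0
time_s: 3.4
position: [0.477, -0.178, 0.2466]
tool_rot: [[-0.995, 0.105, 0.0], [0.105, 0.995, -0.001], [-0.0, -0.001, -1.0]]
ft_force: [-1.2, 0.1, -1.0]
grip_width: 0.0601
gripper_force: 0.0
[[0.104, -0.96, -0.259, 0.411], [0.995, 0.1, 0.029, -0.17], [-0.001, -0.261, 0.965, 0.389], [0.0, 0.0, 0.0, 1.0]] [330.73901242   0.         258.86878471] [-0.05383334  0.          0.          0.          0.        ]
flap_handle [(0.75, [271.6, 221.2])]
starter_top [(0.71, [246.8, 329.5])]
dry0_mid [(0.59, [250.5, 329.1])]
turn first 0.000 rad; then shift cm [-0.36 -0.25 -0.27] | pos [ 0.4754 -0.1722  0.2473] w 0.0601 q6 -118 t 3.6
```

View pics/w1.png

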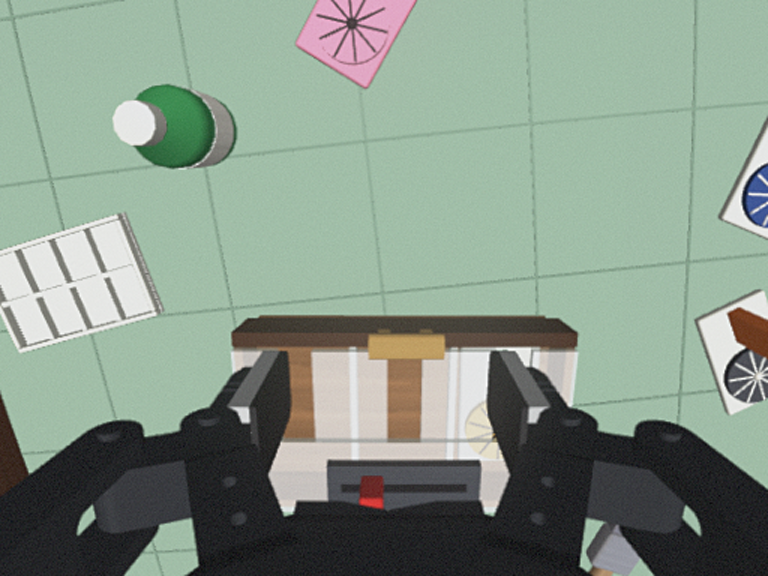

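The wrist view shows the flap nearly level in the image, so the yaw is right. The brass handle is at (406,347) and the knob at (371,490), both in 1.5x pixels. The dry disc is at (480,430).

```bash
python3 - <<'E'
from h import *
im=optics.get_image("wrist")
h=at_z(im,(406/1.5,347/1.5),.108);print("handle",h)
a,b=[at_z(im,(c/1.5,347/1.5),.085) for c in (233,577)];print(a,b,np.linalg.norm(a-b),np.degrees(np.arctan2((b-a)[1],(b-a)[0])))
v=np.array([.53764,-.17603,-.1005])
for w in(.1,.113):
  k=at_z(im,(371/1.5,481/1.5),w);print("knob",k)
plan((h[0],h[1],.25),84.24);print(np.array(env.observe()["tool_rot"])[:2,1])
E
```

```text
handle [ 0.52361991 -0.1654196   0.108     ]
[ 0.52176651 -0.27930865  0.085     ] [ 0.54456241 -0.05251015  0.085     ] 0.22794125154130915 84.26038079592468
knob [ 0.62228239 -0.19796311  0.1       ]
knob [ 0.6127393  -0.19647937  0.113     ]
turn first 0.001 rad; then shift cm [-4.73  1.13 -0.25] | pos [ 0.4754 -0.1719  0.2475] w 0.0600 q6 -118 t 3.6
[0.09960043 0.99502751]
```

```bash
cat >> h.py <<'E'
def blob(im,lo,hi,z,box=(0,0,512,384),mina=8):
    hsv=cv2.cvtColor(im["color"],cv2.COLOR_RGB2HSV)
    m=cv2.inRange(hsv,np.array(lo),np.array(hi));k=np.zeros_like(m);k[box[1]:box[3],box[0]:box[2]]=255
    n,l,s,c=cv2.connectedComponentsWithStats(m&k)
    for i in sorted(range(1,n),key=lambda i:-s[i,4])[:4]:
        if s[i,4]>mina: print(s[i].tolist(),np.round(c[i],1),np.round(at_z(im,c[i],z),4))
BRASS=((15,100,80),(28,255,255));RED=((0,180,80),(4,255,255));GREEN=((50,120,30),(75,255,255));ORANGE=((5,150,60),(18,255,255))
E
python3 - <<'E'
from h import *
for n in("top","wrist"):
    im=optics.get_image(n);print(n);blob(im,*BRASS,.108,(200,150,360,260));print('red');blob(im,*RED,.108,(200,140,360,384))
print(np.round(im["pose"],3)[:3,3]);plan((0.528,-.17,.25))
E
```

```text
top
[283, 162, 9, 9, 57] [287.  166.3] [ 0.601  -0.1038  0.108 ]
[211, 172, 7, 10, 36] [213.9 176.8] [0.5707 0.1001 0.108 ]
red
[322, 149, 6, 6, 27] [324.4 151.3] [ 0.6442 -0.209   0.108 ]
wrist
[237, 221, 53, 22, 893] [263.1 232.1] [ 0.5239 -0.172   0.108 ]
red
[233, 331, 15, 7, 46] [241.5 334.2] [ 0.6323 -0.2043  0.108 ]
[ 0.41  -0.165  0.39 ]
turn first 0.000 rad; then shift cm [-5.21  0.7  -0.23] | pos [ 0.4755 -0.1718  0.2476] w 0.0601 q6 -118 t 3.8
```

```bash

python3 -m crank '[6.5,-2.5,0.2,1,0, 6.5,-2.44,0.17,3,0, 6.5,0,0,3,0, 6.5,0,0,3,0, 6.5,0,0,3,0, 6.5,0,0,2.5,0, 6.5,0,0,0,0, 6.5,0,0,0,0]' 40
python3 -m crank '[6.5,0,0,0,0, 4,0,0,0,0, 4,0,0,0,0, 4,0,0,0,0, 4,0,0,0,0, 4,0,0,0,0, 4,0,0,0,0, 4,0,0,0,0]' 40
python3 - <<'E'
from h import *
im=optics.get_image("wrist");save(im,"w2.png",s=1.2);plan((.525,-.173,.092))
E
```

```text
time_s: 4.42
position: [0.5251, -0.1735, 0.0924]
tool_rot: [[-0.995, 0.1, -0.001], [0.1, 0.995, 0.001], [0.001, 0.001, -1.0]]
ft_force: [-1.0, -0.7, 0.1]
grip_width: 0.0651
gripper_force: 0.0
time_s: 5.08
position: [0.5259, -0.1728, 0.0946]
tool_rot: [[-0.995, 0.1, 0.003], [0.1, 0.995, 0.001], [-0.003, 0.001, -1.0]]
ft_force: [0.5, 9.8, 9.7]
grip_width: 0.0448
gripper_force: 40.7
turn first 0.000 rad; then shift cm [ 0.09 -0.03  0.26] | pos [ 0.5259 -0.1728  0.0946] w 0.0451 q6 -115 t 5.1
```

View pics/w2.png

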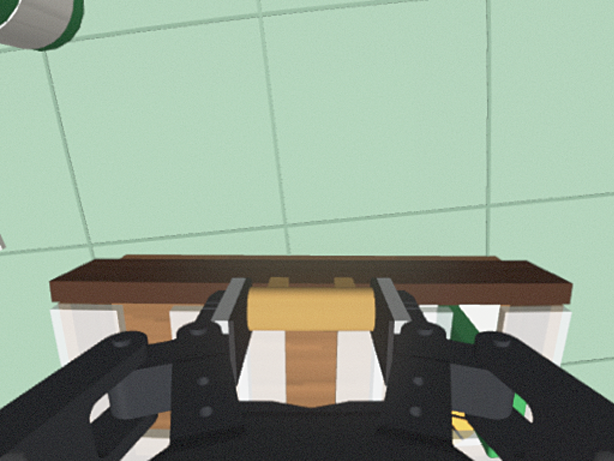

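```bash

python3 -m crank '[4,0.58,0.1,0.12,0, 4,0.59,0,0.16,0, 4,0.55,0,0.22,0, 4,0.55,0,0.24,0, 4,0.5,0,0.31,0, 4,0.5,0,0.33,0, 4,0.88,0,0.81,0, 4,0.73,0,0.95,0]' 40
python3 -m crank '[4,0.55,0,1.06,0, 4,0.36,0,1.14,0, 4,0.15,0,1.18,0, 4,-0.05,0,1.2,0, 4,0,0,0,0, 4,0,0,0.2,0, 4,0,0,0,0, 4,0,0,0,0]' 40
python3 - <<'E'
from h import *
s=env.observe();print(s["ft_force"])
im=optics.get_image("side");save(im,"s2.png",(220,160,400,310),4);print(find(im,"flap_handle"));plan((.5,-.17,.02))
E
```

```text
time_s: 5.8
position: [0.4776, -0.1676, 0.0631]
tool_rot: [[-0.995, 0.1, 0.005], [0.1, 0.995, -0.001], [-0.005, -0.0, -1.0]]
ft_force: [1.1, 6.4, 7.6]
grip_width: 0.0443
gripper_force: 41.5
time_s: 6.47
position: [0.4653, -0.1662, 0.0137]
tool_rot: [[-0.995, 0.1, -0.003], [0.1, 0.995, 0.002], [0.003, 0.002, -1.0]]
ft_force: [-7.4, 3.5, 2.2]
grip_width: 0.0446
gripper_force: 47.3
[-7.42268226  3.48893159  2.20269912]
[(0.75, [306.1, 277.2])]
turn first 0.000 rad; then shift cm [-3.48 -0.03 -0.63] | pos [ 0.4653 -0.1662  0.0138] w 0.0451 q6 -118 t 6.6
```

View pics/s2.png

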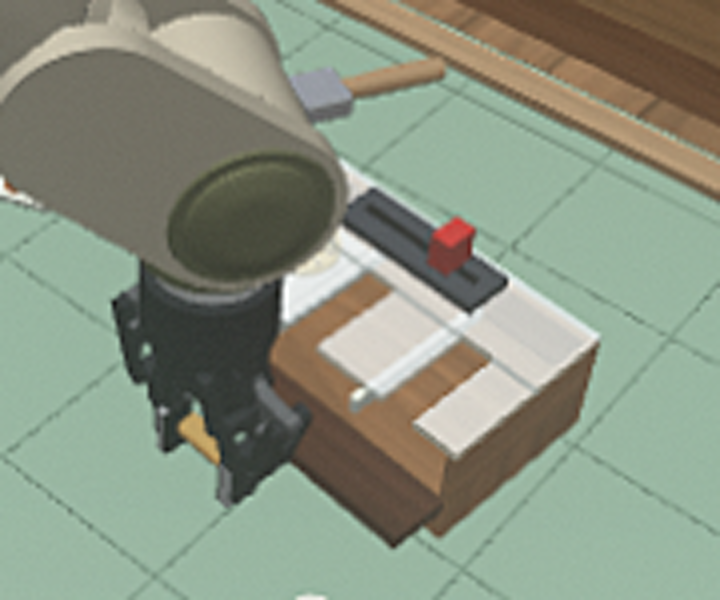

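The flap is down. Next: release, rise and look at the fin.

```bash

python3 -m crank '[7,0,0,0,0, 7,0,0,0,0, 7,0,0,0,0, 7,0,0,-2,0, 7,0.5,0,-4,0, 7,0.5,0,-4,0, 7,1,2,-4,0, 7,1,2,-4,0]' 40
python3 -m crank '[7,0,1,0,0, 7,0,2,0,0, 7,0,0,0,0, 7,0,0,0,0, 7,0,0,0,0, 7,0,0,0,0, 7,0,0,0,0, 7,0,0,0,0]' 40
python3 - <<'E'
from h import *
im=optics.get_image("wrist");save(im,"w3.png",s=1.5);plan((.5753,-.1018,.085),84.25);blob(im,*GREEN,.118);blob(im,*BRASS,.027);blob(im,*RED,.11)
im=optics.get_image("top");blob(im,*GREEN,.11,(270,140,320,200))
E
```

```text
time_s: 7.23
position: [0.4421, -0.1283, 0.1882]
tool_rot: [[-0.995, 0.102, 0.001], [0.102, 0.995, -0.001], [-0.002, -0.001, -1.0]]
ft_force: [1.4, -1.1, 0.4]
grip_width: 0.0697
gripper_force: 0.0
time_s: 7.9
position: [0.4454, -0.0989, 0.1856]
tool_rot: [[-0.995, 0.101, -0.0], [0.101, 0.995, 0.0], [0.0, 0.0, -1.0]]
ft_force: [0.7, -0.2, -0.2]
grip_width: 0.0699
gripper_force: 0.0
turn first -0.001 rad; then shift cm [-12.97   1.    10.06] | pos [ 0.4453 -0.0988  0.1857] w 0.0699 q6 -112 t 8.0
[0, 102, 35, 61, 1693] [ 14.3 132.8] [ 0.3807 -0.251   0.118 ]
[47, 103, 20, 46, 157] [ 60.4 123.9] [ 0.3787 -0.2185  0.118 ]
[271, 329, 4, 8, 13] [273.2 332.8] [ 0.5463 -0.0976  0.118 ]
[265, 331, 6, 6, 9] [267.8 333.3] [ 0.5464 -0.1017  0.118 ]
[164, 204, 51, 37, 1139] [190. 217.] [ 0.4788 -0.1683  0.027 ]
[257, 331, 5, 9, 42] [259.  335.3] [ 0.6202 -0.1158  0.027 ]
[276, 331, 7, 6, 33] [278.4 333.8] [ 0.6204 -0.0947  0.027 ]
[293, 279, 8, 9, 20] [297.  281.9] [ 0.5593 -0.0705  0.027 ]
[285, 170, 5, 13, 48] [287.4 175.5] [ 0.5746 -0.1046  0.11  ]
```

View pics/w3.png

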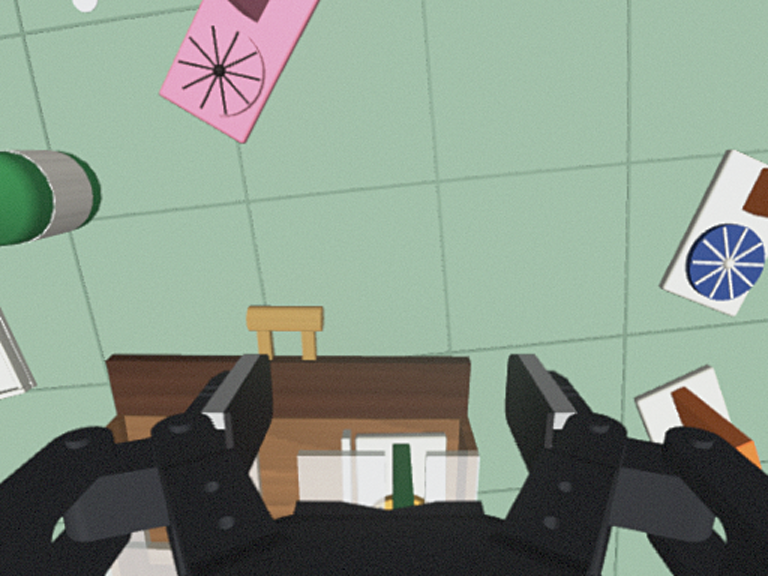

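```bash

python3 -m crank '[5,-3.3,0.3,0,0, 5,-3.3,0.3,0,0, 5,-3.3,0.28,0,0, 5,-3.1,0,0,0, 5,0,0,3,0, 5,0,0,3,0, 5,0,0,2.5,0, 5,0,0,1.4,0]' 40
python3 -m crank '[5,0,0,0,0, 5,0,0,0,0, 0.8,0,0,0,0, 0.8,0,0,0,0, 0.8,0,0,0,0, 0.8,0,0,0,0, 0.8,0,0,0,0, 0.8,0,0,0,0]' 40
python3 - <<'E'
from h import *
plan((.5755,-.103,.085),84.25);im=optics.get_image("wrist");save(im,"w4.png",s=1)
E
```

```text
time_s: 8.67
position: [0.5744, -0.1024, 0.0836]
tool_rot: [[-0.995, 0.101, -0.004], [0.101, 0.995, 0.002], [0.004, 0.001, -1.0]]
ft_force: [0.1, 0.6, 0.0]
grip_width: 0.0503
gripper_force: 0.0
time_s: 9.33
position: [0.5759, -0.1029, 0.0879]
tool_rot: [[-0.995, 0.101, 0.002], [0.101, 0.995, -0.001], [-0.002, -0.001, -1.0]]
ft_force: [-1.9, -0.5, 6.3]
grip_width: 0.0115
gripper_force: 45.4
turn first -0.000 rad; then shift cm [ 0.04 -0.01  0.29] | pos [ 0.5759 -0.1029  0.0879] w 0.0115 q6 -106 t 9.3
```

```bash

python3 -m crank '[0.8,0,0,-0.4,0, 0.8,1.5,0,0,0, 0.8,2,0,0,0, 0.8,2,0,0,0, 0.8,2,0,0,0, 0.8,2,0,0,0, 0.8,2,0,0,0, 0.8,2,0,0,0]' 60
python3 - <<'E'
from h import *
s=env.observe();print(s["ft_force"]);plan((.433,.396,.16),84.25)
im=optics.get_image("wrist");save(im,"w5.png",s=1);im=optics.get_image("side");save(im,"s5.png",(170,140,370,290),3)
E
```

```text
time_s: 10.05
position: [0.4402, -0.0888, 0.0909]
tool_rot: [[-0.995, 0.101, -0.0], [0.101, 0.995, 0.0], [0.0, 0.0, -1.0]]
ft_force: [0.3, 0.3, -1.2]
grip_width: 0.0111
gripper_force: 40.7
[ 0.29675455  0.28944285 -1.17581463]
turn first -0.000 rad; then shift cm [ 5.57 48.17 -6.9 ] | pos [ 0.4402 -0.0888  0.0909] w 0.0111 q6 -111 t 10.1
```

View pics/w5.png

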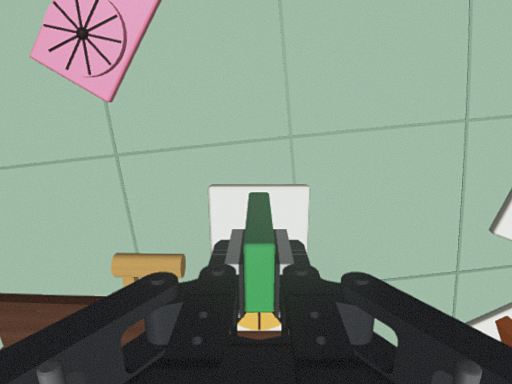

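The wrist view shows the dry carrier (green fin at pixel 259,260) straight in the grip and clear of the cabinet. Carrying it to the mat.

```bash

python3 -m crank '[0.8,0.5,0,-3.4,0, 0.8,0,0,-3.5,0, 0.8,0.4,3.2,-0.5,0, 0.8,0.4,3.2,0,0, 0.8,0.4,3.2,0,0, 0.8,0.4,3.2,0,0, 0.8,0.4,3.2,0,0, 0.8,0.4,3.2,0,0]' 60
python3 -m crank '[0.8,0.4,3.2,0,0, 0.8,0.4,3.2,0,0, 0.8,0.4,3.2,0,0, 0.8,0.4,3.2,0,0, 0.8,0.4,3.2,0,0, 0.8,0.4,3.2,0,0, 0.8,0.4,3.2,0,0, 0.8,0.2,3.2,0,0]' 60
python3 - <<'E'
from h import *
im=optics.get_image("top");save(im,"t6.png",(80,130,290,270),3)
im=optics.get_image("wrist");save(im,"w6.png")
plan((.433,.396,.056),84.25);print(env.observe()["ft_force"])
E
```

```text
time_s: 10.82
position: [0.432, 0.1066, 0.1651]
tool_rot: [[-0.995, 0.101, 0.0], [0.101, 0.995, 0.0], [-0.0, 0.0, -1.0]]
ft_force: [-0.1, -0.1, -1.9]
grip_width: 0.0108
gripper_force: 61.6
time_s: 11.48
position: [0.4273, 0.3648, 0.1649]
tool_rot: [[-0.995, 0.1, -0.0], [0.1, 0.995, 0.0], [0.0, 0.0, -1.0]]
ft_force: [0.4, -0.2, -1.4]
grip_width: 0.011
gripper_force: 61.6
turn first 0.003 rad; then shift cm [-0.25  2.96 10.86] | pos [0.4275 0.3666 0.1645] w 0.0110 q6 -56 t 11.6
[ 0.56821834 -0.52866389 -1.7401676 ]
```

View pics/w6.png

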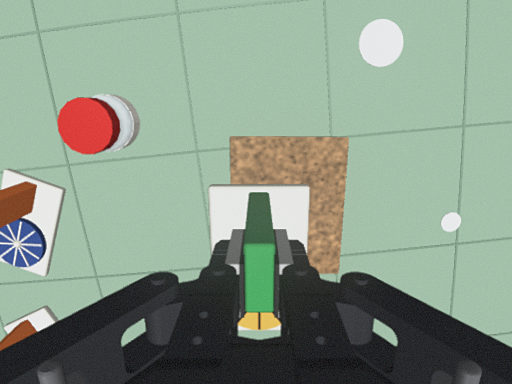

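```bash
python3 - <<'E'
from h import *
im=optics.get_image("wrist")
for p in [(230,136),(348,137),(341,272)]:print(np.round(at_z(im,p,.003),4))
E
```

```text
[0.3885 0.3449 0.003 ]
[0.3996 0.4523 0.003 ]
[0.5365 0.4417 0.003 ]
```

```bash

python3 -m crank '[0.8,0,1.5,0,0, 0.8,0,1.5,0,0, 0.8,0,0,3,0, 0.8,0,0,3,0, 0.8,0,0,2.5,0, 0.8,0,0,1.5,0, 0.8,0,0,0.5,0, 0.8,0,0,0.4,0]' 40
python3 -m crank '[0.8,0,0,0.1,0, 0.8,0,0,0,0, 4,0,0,0,0, 4,0,0,0,0, 4,0,0,0,0, 4,0,0,-3,0, 4,0,0,-4,0, 4,0,0,-4,0]' 40
python3 - <<'E'
from h import *
im=optics.get_image("wrist");save(im,"w7.png");plan((.43,.39,.17),84.25)
im=optics.get_image("top");save(im,"t7.png",(80,130,290,270),3)
for q in ["dry0_mid","wet0_mid","wet2_mid"]:print(q,find(im,q))
blob(im,*ORANGE,.06,(100,140,240,260));blob(im,*GREEN,.06,(80,180,150,250))
E
```

```text
time_s: 12.3
position: [0.4309, 0.3919, 0.0555]
tool_rot: [[-0.995, 0.102, -0.001], [0.102, 0.995, -0.0], [0.001, -0.001, -1.0]]
ft_force: [0.3, -0.2, -0.4]
grip_width: 0.0113
gripper_force: 61.5
time_s: 12.97
position: [0.4302, 0.3921, 0.1662]
tool_rot: [[-0.995, 0.101, -0.001], [0.101, 0.995, -0.001], [0.001, -0.001, -1.0]]
ft_force: [1.0, 0.5, 0.1]
grip_width: 0.0398
gripper_force: 0.0
turn first -0.000 rad; then shift cm [ 0.26 -0.43  0.51] | pos [0.433  0.394  0.1752] w 0.0397 q6 -54 t 13.0
dry0_mid []
wet0_mid [(0.75, [214.2, 171.0]), (0.54, [322.2, 153.1])]
wet2_mid [(0.74, [205.6, 223.5])]
[100, 194, 40, 49, 711] [120.4 216.5] [0.4629 0.3697 0.06  ]
[194, 225, 11, 11, 72] [198.8 230.1] [0.4249 0.1453 0.06  ]
[211, 172, 9, 14, 57] [214.8 178.4] [0.5743 0.1025 0.06  ]
[107, 223, 13, 11, 77] [112.9 228.5] [0.4289 0.3892 0.06  ]
```

View pics/t7.png

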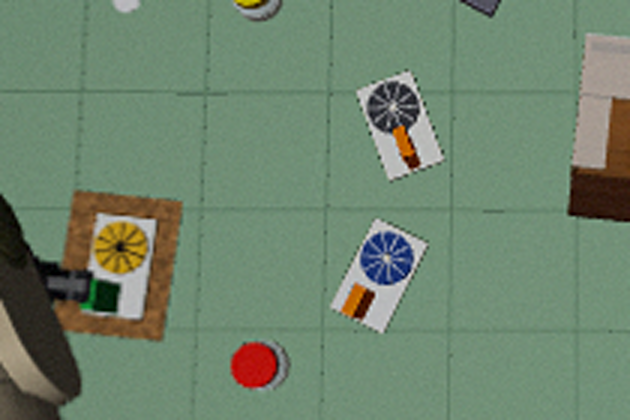

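The dry carrier is centred on the mat at t7 (120,265). Blue wet2 is at (380,275) and grey wet0 at (400,125).

```bash
python3 - <<'E'
from h import *
im=optics.get_image("top")
v=np.array([.534,-.173]);
for n,c in dict(blue=[(378,219),(428,240),(382,332),(331,307)],grey=[(357,90),(410,71),(443,158),(392,180)]).items():
    P=np.array([at_z(im,(80+a/3,130+b/3),.008)[:2] for a,b in c])
    m=P.mean(0);d=(P[0]+P[1]-P[2]-P[3]);L=np.linalg.norm(d)/2;d/=np.linalg.norm(d);ang=np.degrees(np.arctan2(d[1],d[0]))
    f=m-.032*d;print(n,"mid",m,"len",L,"xdir",ang,"fin",f)
    plan((f[0],f[1],.049),ang+90)
E
```

```text
blue mid [0.45348091 0.12993218] len 0.09949105200317582 xdir -26.29188234667556 fin [0.42479134 0.14410639]
turn first 0.358 rad; then shift cm [-10.52 -22.46  11.52] | pos [0.4302 0.3921 0.1639] w 0.0401 q6 -54 t 13.3
grey mid [0.60432247 0.11245438] len 0.09741550947339225 xdir 21.67287611659906 fin [0.57458463 0.10063656]
turn first -0.479 rad; then shift cm [ -2.68 -32.42  11.5 ] | pos [0.4302 0.3921 0.1639] w 0.0401 q6 -54 t 13.3
```

```bash

python3 -m crank '[5,0,0,0,0.12, 5,0,0,0,0.12, 5,0,0,0,0.118, 5,-0.7,-3.2,0,0, 5,-1,-3.2,0,0, 5,-1,-3.2,0,0, 5,-1,-3.2,0,0, 5,-1,-3.2,0,0]' 40
python3 -m crank '[5,-0.8,-3.2,0,0, 5,0,-3.2,0,0, 5,0,0,0,0, 5,0,0,0,0, 5,0,0,0,0, 5,0,0,0,0, 5,0,0,0,0, 5,0,0,0,0]' 40
python3 - <<'E'
from h import *
im=optics.get_image("wrist");save(im,"w8.png",s=1.3);plan((.4248,.1441,.049),63.7);print(np.round(im["pose"],4).tolist())
E
```

```text
time_s: 13.93
position: [0.4008, 0.2267, 0.1636]
tool_rot: [[-0.897, 0.442, -0.003], [0.442, 0.897, -0.001], [0.002, -0.002, -1.0]]
ft_force: [1.0, -0.5, -0.2]
grip_width: 0.0502
gripper_force: 0.0
time_s: 14.6
position: [0.3809, 0.1678, 0.1646]
tool_rot: [[-0.897, 0.442, -0.0], [0.442, 0.897, -0.0], [0.0, -0.0, -1.0]]
ft_force: [-0.5, 0.2, 0.9]
grip_width: 0.0499
gripper_force: 0.0
turn first 0.001 rad; then shift cm [-4.99 -0.17 11.56] | pos [0.3808 0.1677 0.1646] w 0.0501 q6 -56 t 14.7
[[0.4411, -0.8667, -0.2331, 0.3215], [0.8975, 0.4258, 0.1151, 0.1976], [-0.0005, -0.2599, 0.9656, 0.307], [0.0, 0.0, 0.0, 1.0]]
```

View pics/w8.png

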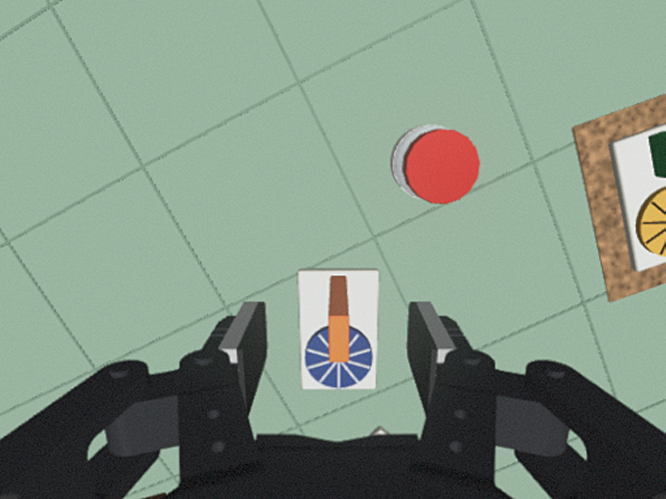

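The carrier is aligned in the wrist view: plate at (338,330), orange fin top at (339,340).

```bash

python3 -c "
from h import *
im=optics.get_image('wrist');p=at_z(im,(339/1.3,340/1.3),.082);print(p);plan((p[0],p[1],.05))"
python3 -m crank '[5,-2.5,0,0,0, 5,-2.5,0,0,0, 5,0,-0.1,3.5,0, 5,0,0,3.5,0, 5,0,0,3,0, 5,0,0,1.4,0, 5,0,0,0,0, 5,0,0,0,0]' 60
python3 -m crank '[0.8,0,0,0,0, 0.8,0,0,0,0, 0.8,0,0,0,0, 0.8,0,0,0,0, 0.8,0,0,0,0, 0.8,0,0,0,0, 0.8,0,0,-2,0, 0.8,0,0,-2,0]' 60
python3 - <<'E'
from h import *
im=optics.get_image("wrist");save(im,"w9.png");s=env.observe();print(s["gripper_force"])
# target over lane_mid: fin 100 mm in front of front edge: cab x=-.10,y=0
v=np.array([.534,-.173]);a=np.radians(-5.75);X=np.array([np.cos(a),np.sin(a)])
t=v-.12*X;plan((t[0],t[1],.105),84.25)
E
```

```text
[0.42522671 0.14798053 0.082     ]
turn first 0.000 rad; then shift cm [-4.86  0.2  11.47] | pos [0.3808 0.1676 0.1647] w 0.0501 q6 -56 t 14.7
time_s: 15.37
position: [0.4252, 0.1443, 0.0508]
tool_rot: [[-0.897, 0.443, -0.001], [0.443, 0.897, -0.0], [0.001, -0.001, -1.0]]
ft_force: [1.2, 0.7, 0.6]
grip_width: 0.0498
gripper_force: 0.0
time_s: 16.03
position: [0.4244, 0.1441, 0.0908]
tool_rot: [[-0.897, 0.443, -0.003], [0.443, 0.897, -0.0], [0.003, -0.002, -1.0]]
ft_force: [-0.2, 0.9, -1.3]
grip_width: 0.0114
gripper_force: 60.5
60.60062885284424
turn first -0.358 rad; then shift cm [ -1.89 -30.49  -1.07] | pos [0.4264 0.1443 0.0944] w 0.0111 q6 -60 t 16.1
```

View pics/w9.png

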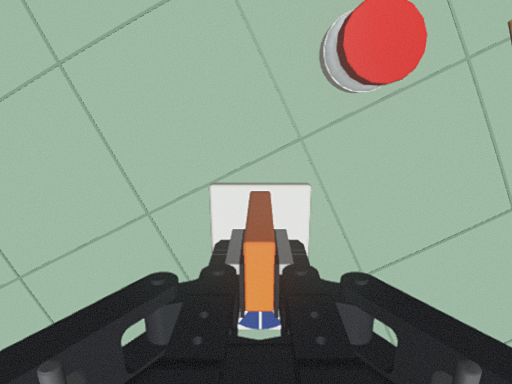

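```bash

python3 -m crank '[0.8,0,0,-1.5,-0.12, 0.8,0,0,-1.5,-0.12, 0.8,0,0,0,-0.118, 0.8,0,-3,0,0, 0.8,0,-3,0,0, 0.8,0,-3,0,0, 0.8,0,-3,0,0, 0.8,0,-3,0,0]' 60
python3 -m crank '[0.8,-0.2,-3,0,0, 0.8,-0.3,-3,0,0, 0.8,-0.3,-3,0,0, 0.8,-0.3,-3,0,0, 0.8,-0.3,-3,0,0, 0.8,-0.3,-0.5,0,0, 0.8,0,0,0,0, 0.8,0,0,0,0]' 60
python3 - <<'E'
from h import *
im=optics.get_image("wrist");save(im,"w10.png");print(env.observe()["ft_force"])
v=np.array([.534,-.173]);a=np.radians(-5.75);X=np.array([np.cos(a),np.sin(a)])
t=v-.12*X;plan((t[0],t[1],.092),84.25)
im=optics.get_image("side");save(im,"s10.png",(170,140,370,290),3);print(find(im,"flap"))
E
```

```text
time_s: 16.75
position: [0.4095, -0.0063, 0.1205]
tool_rot: [[-0.995, 0.1, -0.0], [0.1, 0.995, 0.0], [0.0, -0.0, -1.0]]
ft_force: [0.4, -0.0, -1.1]
grip_width: 0.0111
gripper_force: 60.6
time_s: 17.42
position: [0.411, -0.1605, 0.1204]
tool_rot: [[-0.995, 0.101, -0.001], [0.101, 0.995, 0.001], [0.001, 0.001, -1.0]]
ft_force: [-0.7, 0.4, -1.4]
grip_width: 0.0112
gripper_force: 60.7
[ 0.40259586  0.265917   -1.14884268]
turn first 0.000 rad; then shift cm [-0.37 -0.06  2.85] | pos [ 0.411  -0.16    0.1205] w 0.0113 q6 -121 t 17.5
[(0.63, [299.8, 272.6]), (0.55, [314.4, 248.1])]
```

View pics/s10.png

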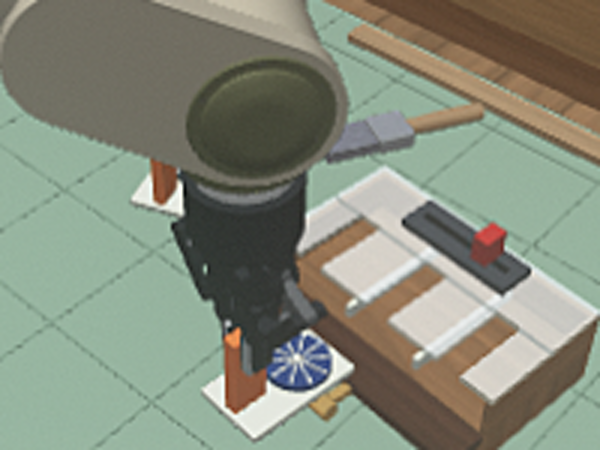

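```bash

python3 -m crank '[0.8,0,0,1.4,0, 0.8,-0.3,-0.06,1.4,0, 0.8,-2,0,0,0, 0.8,-2,0,0,0, 0.8,-2,0,0,0, 0.8,-2,0,0,0, 0.8,-1.5,0,0,0, 0.8,0,0,0,0]' 60
python3 - <<'E'
from h import *
im=optics.get_image("wrist");save(im,"w11.png");print(env.observe()["ft_force"])
v=np.array([.534,-.173]);a=np.radians(-5.75);X=np.array([np.cos(a),np.sin(a)])
t=v+.036*X;plan((t[0],t[1],.087),84.25)
E
```

```text
time_s: 18.23
position: [0.511, -0.1708, 0.0928]
tool_rot: [[-0.995, 0.098, 0.002], [0.098, 0.995, -0.001], [-0.002, -0.001, -1.0]]
ft_force: [0.0, -0.5, -1.7]
grip_width: 0.0113
gripper_force: 60.6
[-0.3528254   0.01879803 -0.91912272]
turn first 0.002 rad; then shift cm [-6.07 -0.01  0.56] | pos [ 0.5094 -0.1705  0.0926] w 0.0114 q6 -115 t 18.3
```

View pics/w11.png

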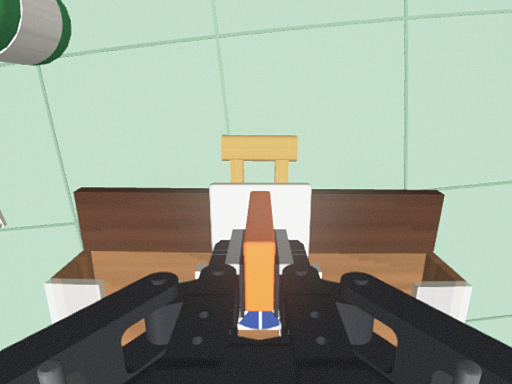

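Entry is centred: plate at column 260, handle at column 259. Continuing in.

```bash

python3 -m crank '[0.8,-2,0,0,0, 0.8,-2,0,0,0, 0.8,-1.5,0,0,0, 0.8,-0.5,0,0,0, 0.8,0,0,0.3,0, 0.8,0,0,0.3,0, 0.8,0,0,0,0, 0.8,0,0,0,0]' 60
python3 -m crank '[3.5,0,0,0,0, 3.5,0,0,0,0, 3.5,0,0,0,0, 3.5,0,0,0,0, 3.5,0,0,-3,0, 3.5,0,0,-4,0, 3.5,3,0,-3,0, 3.5,4,2,0,0]' 40
python3 - <<'E'
from h import *
im=optics.get_image("top");save(im,"t12.png",(190,120,370,255),4);plan((.5746,.1006,.16),90+21.7)
for q in ["wet0_mid","wet2_mid"]:print(q,find(im,q))
blob(im,*ORANGE,.1,(190,140,340,260))
im=optics.get_image("wrist");save(im,"w12.png")
E
```

```text
time_s: 18.95
position: [0.5676, -0.1768, 0.0872]
tool_rot: [[-0.995, 0.1, -0.0], [0.1, 0.995, 0.001], [0.0, 0.001, -1.0]]
ft_force: [-1.7, 3.4, 3.7]
grip_width: 0.0111
gripper_force: 61.7
time_s: 19.62
position: [0.5064, -0.1554, 0.1913]
tool_rot: [[-0.995, 0.102, 0.01], [0.102, 0.995, -0.007], [-0.011, -0.005, -1.0]]
ft_force: [0.1, -0.9, 0.7]
grip_width: 0.0351
gripper_force: 0.0
turn first -0.479 rad; then shift cm [-16.47  20.15   2.68] | pos [ 0.4962 -0.1476  0.1866] w 0.0351 q6 -114 t 19.7
wet0_mid [(0.56, [214.0, 171.7])]
wet2_mid []
[272, 163, 20, 26, 138] [284.1 175.3] [ 0.5768 -0.0961  0.1   ]
[211, 172, 9, 14, 57] [214.8 178.3] [0.5676 0.0982 0.1   ]
```

View pics/t12.png

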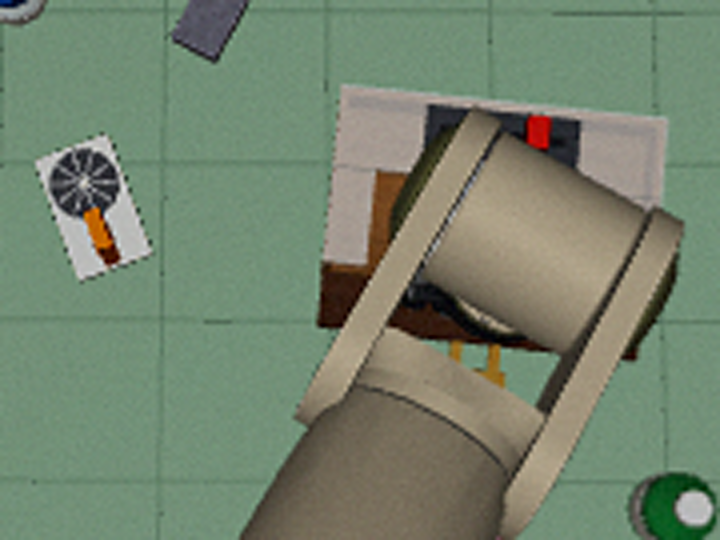

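wet0 is still in place at t12 (95,205). Moving to hover behind it.

```bash

python3 -m crank '[5,0,0,0,-0.12, 5,0,0,0,-0.12, 5,0,0,0,-0.12, 5,0,0,0,-0.119, 5,-1.5,2.5,0.6,0, 5,-1.5,2.5,0.6,0, 5,-1.5,2.5,0.6,0, 5,-1.5,2.5,0.6,0]' 40
python3 -m crank '[5,-1.5,2.5,0,0, 5,-1.5,2.5,0,0, 5,-1.5,2.5,0,0, 5,-1,2.5,0,0, 5,0,0,0,0, 5,0,0,0,0, 5,0,0,0,0, 5,0,0,0,0]' 40
python3 - <<'E'
from h import *
im=optics.get_image("wrist");save(im,"w13.png",s=1.3);plan((.5746,.1006,.049),111.7);blob(im,*ORANGE,.06,(150,150,380,384))
E
```

```text
time_s: 20.48
position: [0.5241, -0.0364, 0.1616]
tool_rot: [[-0.93, -0.369, 0.0], [-0.369, 0.93, -0.0], [-0.0, -0.0, -1.0]]
ft_force: [0.7, 0.6, -0.1]
grip_width: 0.05
gripper_force: 0.0
time_s: 21.15
position: [0.5375, 0.0751, 0.1621]
tool_rot: [[-0.93, -0.368, -0.0], [-0.368, 0.93, -0.0], [0.0, -0.0, -1.0]]
ft_force: [-0.2, 0.1, -0.6]
grip_width: 0.0498
gripper_force: 0.0
turn first -0.002 rad; then shift cm [-4.4   1.   11.32] | pos [0.5374 0.0751 0.1622] w 0.0498 q6 -116 t 21.2
[268, 240, 16, 36, 552] [275.7 257.6] [0.5837 0.109  0.06  ]
```

View pics/w13.png

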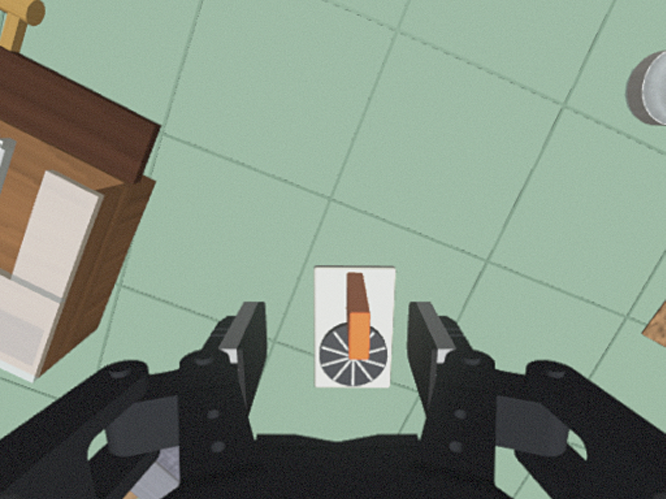

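```bash

python3 -c "
from h import *
im=optics.get_image('wrist');p=at_z(im,(360/1.3,335/1.3),.082);plan((p[0],p[1],.05))
a=at_z(im,(315/1.3,267/1.3),.008);b=at_z(im,(395/1.3,267/1.3),.008);print(b-a,np.degrees(np.arctan2((b-a)[1],(b-a)[0])));m=(a+b)/2;R=np.array(env.observe()['tool_rot']);m=m-R[:,0]*.018;plan((m[0],m[1],.05))"

```

```text
turn first 0.000 rad; then shift cm [-4.48  1.41 11.22] | pos [0.5373 0.0751 0.1622] w 0.0496 q6 -116 t 21.2
[-0.02131517  0.05377796  0.        ] 111.62115626710933
turn first 0.000 rad; then shift cm [-4.56  1.41 11.22] | pos [0.5373 0.0751 0.1622] w 0.0496 q6 -116 t 21.2
```

```bash

python3 -m crank '[5,-2.2,0.7,0,0, 5,-2.3,0.6,0,0, 5,0,0,3.5,0, 5,0,0,3.5,0, 5,0,0,3,0, 5,0,0,1.2,0, 5,0,0,0,0, 5,0,0,0,0]' 60
python3 -m crank '[0.8,0,0,0,0, 0.8,0,0,0,0, 0.8,0,0,0,0, 0.8,0,0,0,0, 0.8,0,0,0,0, 0.8,0,0,0,0, 0.8,0,0,-3,0, 0.8,0,0,-3,0]' 60
python3 - <<'E'
from h import *
im=optics.get_image("wrist");save(im,"w14.png")
v=np.array([.534,-.173]);a=np.radians(-5.75);X=np.array([np.cos(a),np.sin(a)]);Y=np.array([-X[1],X[0]])
t=v-.12*X+.075*Y;plan((t[0],t[1],.12),84.25)
hs=cv2.cvtColor(im["color"],cv2.COLOR_RGB2HSV);m=cv2.inRange(hs,(0,0,170),(180,40,255));m[:,:190]=0;m[:,330:]=0;m[:165]=0;m[250:]=0;print(cv2.boundingRect(m))
E
```

```text
time_s: 21.92
position: [0.5743, 0.1042, 0.0504]
tool_rot: [[-0.93, -0.368, -0.0], [-0.368, 0.93, -0.0], [0.0, 0.0, -1.0]]
ft_force: [-0.4, 0.0, 1.2]
grip_width: 0.0498
gripper_force: 0.0
time_s: 22.58
position: [0.5729, 0.1048, 0.1098]
tool_rot: [[-0.929, -0.369, -0.004], [-0.369, 0.929, 0.0], [0.004, 0.002, -1.0]]
ft_force: [0.9, 0.0, -0.9]
grip_width: 0.0111
gripper_force: 60.4
turn first 0.479 rad; then shift cm [ 13.39 -20.57  -0.43] | pos [0.576  0.1049 0.1169] w 0.0110 q6 -113 t 22.6
(190, 165, 140, 85)
```

```bash

python3 -m crank '[0.8,0,0,-1,0.12, 0.8,0,0,0,0.12, 0.8,0,0,0,0.12, 0.8,0,0,0,0.119, 0.8,2.7,0,0,0, 0.8,2.7,-1,0,0, 0.8,2.7,-1,0,0, 0.8,2.7,-1,0,0]' 60
python3 -m crank '[0.8,2.6,-2.5,0,0, 0.8,0,-3,0,0, 0.8,0,-3,0,0, 0.8,0,-3,0,0, 0.8,0,-3,0,0, 0.8,0,-3,0,0, 0.8,0,0,0,0, 0.8,0,0,0,0]' 60
python3 - <<'E'
from h import *
im=optics.get_image("wrist");save(im,"w15.png");print(env.observe()["ft_force"])
v=np.array([.534,-.173]);a=np.radians(-5.75);X=np.array([np.cos(a),np.sin(a)]);Y=np.array([-X[1],X[0]])
t=v-.12*X+.075*Y;plan((t[0],t[1],.0925),84.25)
E
```

```text
time_s: 23.3
position: [0.462, 0.0858, 0.1201]
tool_rot: [[-0.995, 0.1, -0.0], [0.1, 0.995, 0.0], [0.0, 0.0, -1.0]]
ft_force: [-0.6, 0.3, -1.0]
grip_width: 0.011
gripper_force: 60.5
time_s: 23.97
position: [0.4199, -0.0867, 0.1203]
tool_rot: [[-0.995, 0.103, -0.0], [0.103, 0.995, 0.0], [0.0, 0.0, -1.0]]
ft_force: [0.5, -0.1, -1.0]
grip_width: 0.0111
gripper_force: 60.5
[ 0.55444231  0.32947171 -1.27970552]
turn first -0.002 rad; then shift cm [-0.23 -0.05  2.78] | pos [ 0.4199 -0.0857  0.1203] w 0.0112 q6 -112 t 24.0
```

View pics/w15.png

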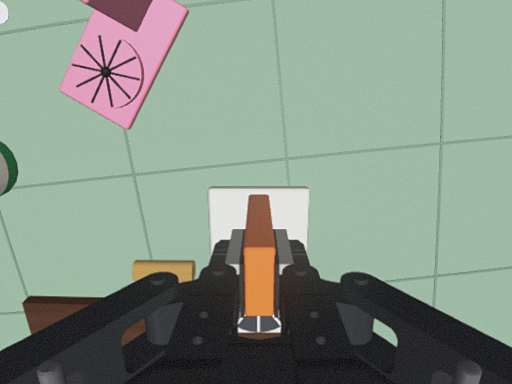

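Held straight: orange fin at (259,280), plate level. Inserting in two stages.

```bash

python3 -m crank '[0.8,-0.2,-0.05,1.4,0, 0.8,0,0,1.4,0, 0.8,-2,0,0,0, 0.8,-2,0,0,0, 0.8,-2,0,0,0, 0.8,-2,0,0,0, 0.8,-2,0,0,0, 0.8,0,0,0,0]' 60
python3 - <<'E'
from h import *
print(env.observe()["ft_force"])
v=np.array([.534,-.173]);a=np.radians(-5.75);X=np.array([np.cos(a),np.sin(a)]);Y=np.array([-X[1],X[0]])
t=v+.035*X+.075*Y;plan((t[0],t[1],.087),84.25)
E
```

```text
time_s: 24.68
position: [0.5215, -0.0943, 0.0907]
tool_rot: [[-0.995, 0.098, -0.005], [0.098, 0.995, 0.002], [0.006, 0.002, -1.0]]
ft_force: [-4.1, 1.5, -4.7]
grip_width: 0.0114
gripper_force: 64.9
[-4.12989311  1.54356484 -4.72332574]
turn first 0.002 rad; then shift cm [-5.54 -0.2   0.34] | pos [ 0.5215 -0.0943  0.0907] w 0.0114 q6 -107 t 24.7
```

I've already passed the 14-picture limit (17 viewed), so I'll work from numbers only from here.

```bash

python3 -m crank '[0.8,0,0,0,0, 0.8,0,0,0,0, 0.8,0,0,0,0, 0.8,0,0,0,0, 0.8,0,0,0,0, 0.8,0,0,0,0, 0.8,0,0,0,0, 0.8,0,0,0,0]' 60
python3 - <<'E'
from h import *
print(env.observe()["ft_force"],env.observe()["wrist_torque"])
im=optics.get_image("wrist");hs=cv2.cvtColor(im["color"],cv2.COLOR_RGB2HSV)
for n in ("w15.png","now"):
    g=cv2.cvtColor(cv2.imread("pics/"+n),cv2.COLOR_BGR2HSV) if n!="now" else hs
    m=cv2.inRange(g,(0,0,190),(180,30,255));
    k,l,s,c=cv2.connectedComponentsWithStats(m)
    print(n,[ (s[i].tolist(),np.round(c[i],1).tolist()) for i in range(1,k) if s[i,4]>300])
    m=cv2.inRange(g,*map(np.array,ORANGE));k,l,s,c=cv2.connectedComponentsWithStats(m);print([(s[i].tolist(),np.round(c[i],1).tolist()) for i in range(1,k) if s[i,4]>300])
blob(im,*BRASS,.027,(60,60,256,200))
E
```

```text
time_s: 25.35
position: [0.5204, -0.0958, 0.0922]
tool_rot: [[-0.995, 0.101, -0.002], [0.101, 0.995, 0.001], [0.002, 0.001, -1.0]]
ft_force: [-4.5, 3.7, -5.6]
grip_width: 0.0112
gripper_force: 64.5
[-4.47269567  3.70124036 -5.63837692] [ 0.96291218  0.81119126 -0.01978949]
w15.png [([209, 189, 101, 64, 3662], [258.5, 211.4])]
[([243, 241, 33, 75, 2109], [258.9, 279.6])]
now [([188, 65, 144, 121, 7983], [262.1, 111.8]), ([98, 265, 91, 32, 1218], [132.4, 274.6]), ([8, 281, 91, 59, 3253], [47.9, 302.4])]
[([241, 104, 36, 187, 5545], [259.1, 205.1]), ([121, 319, 24, 27, 315], [132.6, 332.3])]
[97, 134, 80, 56, 2890] [137.4 155.1] [ 0.4786 -0.1685  0.027 ]
[247, 139, 9, 61, 349] [251.4 173.6] [ 0.4979 -0.0976  0.027 ]
[251, 133, 5, 8, 14] [252.5 135.9] [ 0.4741 -0.0944  0.027 ]
```

The grey carrier has pitched nose-down in the grip. I infer this from the plate blob growing and moving to rows 65–186, probably from the slack-grip event. I'll back out, lift and measure.

```bash

python3 -m crank '[0.8,1,0,0,0, 0.8,1,0,-0.3,0, 0.8,1,0,-1,0, 0.8,1,0,-2,0, 0.8,1,0,-2,0, 0.8,1,0,-2,0, 0.8,1,0,-2,0, 0.8,0,0,0,0]' 80
python3 -m crank '[0.8,0,0,0,0, 0.8,0,0,0,0, 0.8,0,0,0,0, 0.8,0,0,0,0, 0.8,0,0,0,0, 0.8,0,0,0,0, 0.8,0,0,0,0, 0.8,0,0,0,0]' 80
python3 - <<'E'
from h import *
print(env.observe()["ft_force"],env.observe()["wrist_torque"]);plan((.5,-.1,.1))
im=optics.get_image("wrist");hs=cv2.cvtColor(im["color"],cv2.COLOR_RGB2HSV);print(np.round(im["pose"],4).tolist())
for lo,hi in (((0,0,190),(180,30,255)),ORANGE,((3,100,40),(18,255,255))):
    m=cv2.inRange(hs,np.array(lo),np.array(hi))
    for c in cv2.findContours(m,cv2.RETR_EXTERNAL,cv2.CHAIN_APPROX_NONE)[0]:
        if cv2.contourArea(c)>300:print(cv2.contourArea(c),cv2.approxPolyDP(c,4,True).reshape(-1,2).tolist())
im=optics.get_image("top");print("top",find(im,"wet0_mid"));blob(im,*ORANGE,.1,(190,140,370,290))
im=optics.get_image("side");print("side",find(im,"wet0_mid"));blob(im,*ORANGE,.1,(200,140,370,300))
E
```

```text
time_s: 26.07
position: [0.4521, -0.0901, 0.1897]
tool_rot: [[-0.995, 0.101, 0.008], [0.101, 0.995, -0.004], [-0.009, -0.004, -1.0]]
ft_force: [0.6, -0.9, -1.0]
grip_width: 0.0107
gripper_force: 78.7
time_s: 26.73
position: [0.4519, -0.0894, 0.1852]
tool_rot: [[-0.995, 0.101, -0.0], [0.101, 0.995, 0.0], [0.0, 0.0, -1.0]]
ft_force: [-0.0, 0.1, -1.1]
grip_width: 0.011
gripper_force: 78.6
[-0.03420426  0.06492525 -1.13102474] [-0.00490933 -0.12611522  0.01034394]
turn first 0.000 rad; then shift cm [-4.9  -0.57  8.51] | pos [ 0.4519 -0.0894  0.1852] w 0.0110 q6 -110 t 26.7
[[0.0998, -0.9608, -0.2586, 0.3861], [0.995, 0.0964, 0.026, -0.0821], [-0.0001, -0.2599, 0.9656, 0.3275], [0.0, 0.0, 0.0, 1.0]]
721.5 [[40, 295], [47, 325], [76, 310], [72, 296]]
2155.5 [[189, 90], [191, 99], [330, 98], [327, 84], [212, 83], [193, 84]]
5548.5 [[248, 104], [242, 280], [246, 289], [269, 290], [276, 279], [272, 106]]
7541.5 [[47, 291], [76, 291], [81, 309], [103, 292], [112, 293], [155, 271], [192, 280], [208, 264], [213, 245], [230, 233], [193, 238], [162, 232], [64, 232], [68, 272]]
6957.5 [[248, 103], [242, 282], [246, 337], [263, 339], [270, 337], [277, 263], [270, 103]]
top [(0.54, [281.8, 233.0])]
[303, 169, 46, 27, 270] [334.8 184.2] [ 0.5519 -0.2373  0.1   ]
[283, 163, 9, 20, 138] [286.9 171.9] [ 0.5866 -0.1039  0.1   ]
[309, 173, 8, 15, 82] [312.5 180.2] [ 0.5633 -0.1755  0.1   ]
[280, 228, 6, 15, 66] [282.2 234.9] [ 0.4103 -0.0902  0.1   ]
side [(0.9, [226.1, 222.9])]
[215, 197, 23, 32, 158] [226.9 212.5] [0.4899 0.0008 0.1   ]
[299, 223, 11, 8, 43] [303.9 226.5] [ 0.5782 -0.1672  0.1   ]
[297, 241, 3, 10, 14] [297.6 246.3] [ 0.5192 -0.195   0.1   ]
```

```bash
python3 - <<'E'
from h import *
from scipy.optimize import least_squares
im=optics.get_image("wrist");s=env.observe();R=np.array(s["tool_rot"]);T=np.array(s["position"])
F=-R[:,0];F[2]=0;Y=R[:,1]
def pt(v,x,y,z): # carrier coords mm (x fwd,z up from underside), pitched nose-down phi about point
    f,x0,z0=v;c,n=np.cos(f),np.sin(f);xx=x*c+z*n;zz=-x*n+z*c
    return T+F*(x0+xx/1e3)+Y*y/1e3+np.array([0,0,z0+zz/1e3])
obs=[(-50,0,0,84),(-50,0,8,99),(-47,0,8,104),(-47,0,82,286)]
def f(v):
    e=[proj(im,pt(v,*o[:3]))[1]-o[3] for o in obs]
    for x,z,h,w in((-50,4,30,138),(-47,82,6,34),(-47,8,6,24)):
        e.append((abs(proj(im,pt(v,x,h,z))[0]-proj(im,pt(v,x,-h,z))[0])-w))
    return e
for p0 in(.3,.8,1.3):
    r=least_squares(f,[p0,0,-.05]);print(np.degrees(r.x[0]),r.x[1:],r.cost,np.round(r.fun,1))
v=r.x
for n,q in dict(nose=(50,0,0),rear=(-50,0,0),fintoprear=(-47,0,82),fintopfront=(-17,0,82),finmid=(-32,0,60)).items():
    p=pt(v,*q)-T;print(n,"fwd %.4f up %.4f"%(p@F,p[2]),np.round(proj(im,pt(v,*q))))
E
```

```text
56.21168729639451 [-0.04595826 -0.04716342] 17.22395673597428 [ 0.7  1.5  0.6 -2.4  3.1 -0.4  4. ]
56.211667959292626 [-0.04595824 -0.04716341] 17.223956739431777 [ 0.7  1.5  0.6 -2.4  3.1 -0.4  4. ]
56.21174727723952 [-0.0459583  -0.04716344] 17.223956726017647 [ 0.7  1.5  0.6 -2.4  3.1 -0.4  4. ]
nose fwd -0.0182 up -0.0887 [258. 172.]
rear fwd -0.0738 up -0.0056 [257.  85.]
fintoprear fwd -0.0039 up 0.0375 [257. 284.]
fintopfront fwd 0.0127 up 0.0126 [257. 287.]
finmid fwd -0.0139 up 0.0128 [257. 232.]
```

The fit is good: pitched 56° nose-down, nose 18 mm behind and 89 mm below the TCP. I'll set its nose on the clear table patch and lever it flat.

```bash

python3 -m crank '[0.8,0,2.5,0,0, 0.8,0,2.5,0,0, 0.8,-1,2.5,0,0, 0.8,-2,2.5,0,0, 0.8,-2,2.5,0,0, 0.8,-2,2.5,0,0, 0.8,0,0,3,0, 0.8,0,0,3,0]' 80
python3 -m crank '[0.8,0,0,1.5,0, 0.8,0,0,1,0, 0.8,0,0,0.5,0, 0.8,0,0,0,0, 0.8,0,0,0.2,0, 0.8,0,0,0.2,0, 0.8,0,0,0.2,0, 0.8,0,0,0,0]' 80
python3 -c "
from h import *
s=env.observe();print(s['ft_force']);plan((.5,.05,.0887))"
```

```text
time_s: 27.7
position: [0.5383, 0.054, 0.1254]
tool_rot: [[-0.995, 0.098, 0.004], [0.098, 0.995, -0.0], [-0.004, -0.0, -1.0]]
ft_force: [0.8, -0.4, -1.8]
grip_width: 0.0111
gripper_force: 78.6
time_s: 28.37
position: [0.5367, 0.0527, 0.0895]
tool_rot: [[-0.995, 0.101, 0.001], [0.101, 0.995, -0.0], [-0.001, -0.0, -1.0]]
ft_force: [0.1, 0.3, -1.3]
grip_width: 0.0111
gripper_force: 78.6
[ 0.14222829  0.34637435 -1.34146455]
turn first 0.000 rad; then shift cm [ 3.62 -0.64  0.08] | pos [0.5367 0.0527 0.0895] w 0.0111 q6 -91 t 28.4
```

Not quite in contact yet: creep down, then lever with a light grip.

```bash

python3 -m crank '[0.8,0,0,0.15,0, 0.8,0,0,0.15,0, 0.8,0,0,0.1,0, 0.8,0,0,0.1,0, 0.8,0,0,0,0, 0.8,0,0,0,0, 0.8,0,0,0,0, 0.8,0,0,0,0]' 40
python3 -c "
from h import *
s=env.observe();print(s['ft_force'],s['wrist_torque'])"
```

```text
time_s: 29.03
position: [0.5366, 0.0528, 0.0844]
tool_rot: [[-0.995, 0.101, 0.0], [0.101, 0.995, -0.0], [-0.0, 0.0, -1.0]]
ft_force: [0.5, -1.2, -1.0]
grip_width: 0.0108
gripper_force: 78.6
[ 0.50977726 -1.21738229 -1.02267287] [0.01305211 0.01079853 0.02310032]
```

```bash

python3 -m crank '[0.8,0,0,0.1,0, 0.8,0,0,0.1,0, 0.8,0,0,0.1,0, 0.8,0,0,0.1,0, 0.8,0,0,0,0, 0.8,0,0,0,0, 0.8,0,0,0,0, 0.8,0,0,0,0]' 25
python3 - <<'E'
from h import *
s=env.observe();print(s['ft_force'],s['wrist_torque'])
im=optics.get_image("wrist");hs=cv2.cvtColor(im["color"],cv2.COLOR_RGB2HSV)
for lo,hi in (((0,0,190),(180,30,255)),ORANGE):
    m=cv2.inRange(hs,np.array(lo),np.array(hi))
    for c in cv2.findContours(m,cv2.RETR_EXTERNAL,cv2.CHAIN_APPROX_NONE)[0]:
        if cv2.contourArea(c)>300:print(cv2.contourArea(c),cv2.approxPolyDP(c,4,True).reshape(-1,2).tolist())
E
```

```text
time_s: 29.7
position: [0.5377, 0.0527, 0.0832]
tool_rot: [[-0.995, 0.1, 0.004], [0.1, 0.995, -0.001], [-0.005, -0.0, -1.0]]
ft_force: [-3.5, 0.4, 24.2]
grip_width: 0.0108
gripper_force: 82.7
[-3.49087154  0.42860281 24.24512084] [ 0.15243382  1.34006656 -0.02449068]
2262.0 [[0, 288], [11, 343], [58, 320], [51, 289]]
1975.0 [[330, 90], [328, 84], [285, 82], [191, 84], [188, 95], [328, 98]]
5559.0 [[248, 103], [242, 281], [249, 289], [268, 289], [276, 280], [272, 105]]
```

```bash

python3 -m crank '[1.0,0.75,0,-0.2,0, 1.0,0.76,0,-0.05,0, 1.0,0.76,0,0,0, 1.0,0.77,0,0.07,0, 1.0,0.75,0,0.13,0, 1.0,0.75,0,0.15,0, 1.0,0,0,0,0, 1.0,0,0,0,0]' 22
python3 - <<'E'
from h import *
s=env.observe();print(s['ft_force'],s['wrist_torque'],s['gripper_force'])
im=optics.get_image("wrist");hs=cv2.cvtColor(im["color"],cv2.COLOR_RGB2HSV)
for lo,hi in (((0,0,190),(180,30,255)),ORANGE):
    m=cv2.inRange(hs,np.array(lo),np.array(hi))
    for c in cv2.findContours(m,cv2.RETR_EXTERNAL,cv2.CHAIN_APPROX_NONE)[0]:
        if cv2.contourArea(c)>300:print(cv2.contourArea(c),cv2.approxPolyDP(c,4,True).reshape(-1,2).tolist())
E
```

```text
time_s: 30.42
position: [0.4958, 0.0568, 0.0833]
tool_rot: [[-0.995, 0.101, 0.015], [0.101, 0.995, -0.002], [-0.015, -0.0, -1.0]]
ft_force: [5.0, -0.2, 28.7]
grip_width: 0.0107
gripper_force: 83.7
[ 4.95183732 -0.24967539 28.69998691] [ 0.00348527 -1.40020806  0.02195074] 83.70370388031006
1724.5 [[192, 103], [203, 112], [198, 118], [204, 119], [203, 113], [209, 117], [203, 109], [225, 109], [229, 116], [229, 109], [244, 109], [243, 125], [246, 109], [275, 109], [278, 118], [279, 109], [282, 115], [283, 109], [325, 108], [324, 97], [319, 96], [196, 97]]
5236.0 [[248, 114], [242, 277], [246, 293], [270, 294], [276, 275], [271, 115]]
```

```bash
cat > fit.py <<'E'
from h import *
from scipy.optimize import least_squares
im=optics.get_image("wrist");s=env.observe();R=np.array(s["tool_rot"]);T=np.array(s["position"]);print("ft",np.round(s["ft_force"],1),"pos",np.round(T,4),"grip",s["gripper_force"],s["grip_width"])
F=-R[:,0];F[2]=0;Y=R[:,1]
hs=cv2.cvtColor(im["color"],cv2.COLOR_RGB2HSV)
def big(lo,hi):
    m=cv2.inRange(hs,np.array(lo),np.array(hi));m[:,:185]=0;m[:,335:]=0;m[330:]=0
    k,l,st,c=cv2.connectedComponentsWithStats(m);return st[1+np.argmax(st[1:,4])]
w=big((0,0,190),(180,30,255));o=big(*ORANGE);print("white",w,"orange",o)
def pt(v,x,y,z):
    f,x0,z0=v;c,n=np.cos(f),np.sin(f);xx=x*c+z*n;zz=-x*n+z*c
    return T+F*(x0+xx/1e3)+Y*y/1e3+np.array([0,0,z0+zz/1e3])
def f(v):
    e=[proj(im,pt(v,-50,0,0))[1]-w[1],proj(im,pt(v,-47,0,8))[1]-o[1]]
    e.append((abs(proj(im,pt(v,-50,30,4))[0]-proj(im,pt(v,-50,-30,4))[0])-w[2]))
    g=pt(v,-30,0,75)-T;e+=[(g@F)*1000/3,(g[2]-.019)*1000/3]  # grasp point stays on the fin
    return e
r=least_squares(f,[.6,0,-.05]);v=r.x;print("pitch %.1f"%np.degrees(v[0]),np.round(r.fun,1))
p=pt(v,50,0,0);q=pt(v,-50,0,0);print("nose z %.4f rear z %.4f"%(p[2],q[2]))
E
python3 fit.py
```

```text
ft [ 5.1  0.9 29.6] pos [0.4959 0.0568 0.0833] grip 83.75935435295105 0.010967255984890525
white [ 193   96  133   22 1891] orange [ 242  114   35  181 5440]
pitch 48.9 [-0.1  0.1 -0.1  0.2  0.1]
nose z -0.0069 rear z 0.0684
```

The grip still reads about 84 N, so the nose slides instead of pivoting. I'll relieve the press and open slightly so the carrier drops flat, guided between the fingers.

```bash

python3 -m crank '[1.0,0,0,-0.35,0, 1.0,0,0,-0.1,0, 1.4,0,0,0,0, 1.8,0,0,0,0, 2,0,0,0,0, 2,0,0,0,0, 2,0,0,0,0, 2,0,0,0,0]' 20
python3 -m crank '[5,0,0,0,0, 5,0,0,0,0, 5,0,0,-4,0, 5,0,0,-4,0, 5,1.5,0,-1,0, 5,2.5,0,0,0, 5,0,0,0,0, 5,0,0,0,0]' 20
python3 - <<'E'
from h import *
im=optics.get_image("wrist");hs=cv2.cvtColor(im["color"],cv2.COLOR_RGB2HSV)
for lo,hi in (((0,0,170),(180,35,255)),ORANGE):
    m=cv2.inRange(hs,np.array(lo),np.array(hi))
    for c in cv2.findContours(m,cv2.RETR_EXTERNAL,cv2.CHAIN_APPROX_NONE)[0]:
        if cv2.contourArea(c)>200:
            a=cv2.approxPolyDP(c,4,True).reshape(-1,2);print(cv2.contourArea(c),a.tolist())
blob(im,*ORANGE,.06);plan((.5,.05,.05))
print(find(im,"wet0_mid"))
im=optics.get_image("top");blob(im,*ORANGE,.06,(180,150,270,260));print(find(im,"wet0_mid"))
E
```

```text
time_s: 31.18
position: [0.4913, 0.0574, 0.0836]
tool_rot: [[-0.995, 0.101, -0.001], [0.101, 0.995, 0.0], [0.001, -0.0, -1.0]]
ft_force: [-0.1, 0.5, 0.8]
grip_width: 0.0198
gripper_force: 0.0
time_s: 31.85
position: [0.4511, 0.0615, 0.1741]
tool_rot: [[-0.995, 0.1, 0.0], [0.1, 0.995, -0.0], [-0.0, -0.0, -1.0]]
ft_force: [0.6, -0.3, 0.8]
grip_width: 0.0497
gripper_force: 0.0
799.0 [[135, 344], [124, 346], [107, 369], [109, 383], [121, 383], [136, 373]]
323.0 [[2, 302], [6, 320], [23, 305], [37, 311], [47, 304]]
6813.5 [[291, 105], [264, 105], [262, 99], [258, 105], [225, 105], [229, 209], [282, 211], [291, 206], [290, 177], [297, 176], [294, 170], [302, 174], [294, 167], [290, 171], [292, 164], [301, 168], [299, 156], [292, 154], [298, 153], [291, 148], [298, 150], [296, 145], [305, 141], [302, 150], [307, 146], [310, 154], [311, 146], [306, 144], [310, 138], [307, 143], [291, 138], [303, 137], [298, 136], [302, 128], [295, 127], [300, 119], [307, 120], [294, 120], [294, 131], [299, 131], [294, 136], [291, 115], [296, 111]]
463.0 [[452, 29], [437, 45], [446, 37], [438, 65], [447, 80], [466, 87], [470, 84], [454, 82], [444, 69], [448, 47], [467, 29]]
237.0 [[33, 307], [22, 308], [5, 322], [0, 337], [15, 326], [18, 313], [34, 313]]
572.5 [[253, 111], [252, 152], [265, 152], [266, 112]]
[252, 111, 15, 42, 410] [258.9 133. ] [0.4079 0.0666 0.06  ]
[0, 307, 35, 31, 285] [ 14.2 320.6] [ 0.5565 -0.1797  0.06  ]
turn first 0.000 rad; then shift cm [-4.9  -0.64 12.4 ] | pos [0.4519 0.0614 0.1739] w 0.0499 q6 -91 t 31.9
[(0.72, [257.4, 155.0])]
[224, 232, 7, 11, 54] [226.8 236.8] [0.4062 0.0653 0.06  ]
[(0.74, [222.4, 235.8]), (0.29, [163.2, 126.7]), (0.27, [189.7, 114.6])]
```

It dropped flat and aligned: plate quad at columns 225–291, rows 105–210. Computing the regrasp.

```bash
python3 - <<'E'
from h import *
im=optics.get_image("wrist");R=np.array(env.observe()["tool_rot"])
Q=[at_z(im,p,.008) for p in [(225,105),(291,105),(290,208),(229,209)]]
print([round(np.linalg.norm(Q[i]-Q[(i+1)%4]),4) for i in range(4)])
d=Q[1]-Q[0];print(np.degrees(np.arctan2(d[1],d[0])))
m=(Q[0]+Q[1])/2-R[:,0]*.018;plan((m[0],m[1],.05),84.25)
p=at_z(im,(259,132),.082);plan((p[0],p[1],.05))
E
```

```text
[np.float64(0.0597), np.float64(0.0977), np.float64(0.0597), np.float64(0.0988)]
84.2553528713068
turn first -0.001 rad; then shift cm [ 4.620e+00 -1.000e-02  1.235e+01] | pos [0.4522 0.0613 0.1735] w 0.0498 q6 -91 t 32.1
turn first 0.000 rad; then shift cm [ 4.62  0.07 12.35] | pos [0.4522 0.0613 0.1735] w 0.0498 q6 -91 t 32.1
```

```bash

python3 -m crank '[5,2.3,0,0,0, 5,2.3,0,0,0, 5,0,0,3.5,0, 5,0,0,3.5,0, 5,0,0,3.5,0, 5,0,0,1.85,0, 5,0,0,0,0, 5,0,0,0,0]' 80
python3 -m crank '[0.8,0,0,0,0, 0.8,0,0,0,0, 0.8,0,0,0,0, 0.8,0,0,0,0, 0.8,0,0,0,0, 0.8,0,0,-2,0, 0.8,0,0,-3,0, 0.8,0,0,-2,0]' 80
python3 - <<'E'
from h import *
v=np.array([.534,-.173]);a=np.radians(-5.75);X=np.array([np.cos(a),np.sin(a)]);Y=np.array([-X[1],X[0]])
t=v-.12*X+.075*Y;plan((t[0],t[1],.12),84.25);print(env.observe()["ft_force"])
E
python3 fit.py
```

```text
time_s: 32.77
position: [0.406, 0.066, 0.05]
tool_rot: [[-0.995, 0.101, -0.002], [0.101, 0.995, 0.0], [0.002, 0.0, -1.0]]
ft_force: [-0.6, 0.2, -0.1]
grip_width: 0.05
gripper_force: 0.0
time_s: 33.43
position: [0.4061, 0.066, 0.1226]
tool_rot: [[-0.995, 0.1, 0.002], [0.1, 0.995, -0.0], [-0.002, -0.0, -1.0]]
ft_force: [1.1, -0.3, -1.3]
grip_width: 0.0108
gripper_force: 78.1
turn first -0.000 rad; then shift cm [ -3.12 -15.     0.27] | pos [0.4061 0.066  0.1226] w 0.0108 q6 -92 t 33.4
[ 1.11947976 -0.33675862 -1.27111542]
ft [1.5 0.5 2.5] pos [0.4076 0.0659 0.1254] grip 78.13794136047363 0.010996336318802867
white [ 209  186  102   68 3864] orange [ 243  241   33   72 2050]
pitch 14.7 [ 20.8 -22.1   3.3   9.7   1.8]
nose z 0.0569 rear z 0.0823
```

The hold matches the normal signature (plate row 186, fin row 241). Carrying and inserting again, checking the signature on the way.

```bash

python3 -m crank '[0.8,-0.4,-2.5,0,0, 0.8,-0.4,-2.5,0,0, 0.8,-0.4,-2.5,0,0, 0.8,-0.4,-2.5,0,0, 0.8,-0.4,-2.5,0,0, 0.8,-0.4,-2.5,0,0, 0.8,-0.4,0,0,0, 0.8,-0.3,0,0,0]' 80
python3 -m crank '[0.8,0,0,1.4,0, 0.8,0,0,1.4,0, 0.8,-1.5,0,0,0, 0.8,-1.5,0,0,0, 0.8,-1.5,0,0,0, 0.8,-1.5,0,0,0, 0.8,0,0,0,0, 0.8,0,0,0,0]' 80
python3 fit.py | head -2
python3 - <<'E'
from h import *
v=np.array([.534,-.173]);a=np.radians(-5.75);X=np.array([np.cos(a),np.sin(a)]);Y=np.array([-X[1],X[0]])
t=v+.035*X+.075*Y;plan((t[0],t[1],.087),84.25)
E
```

```text
time_s: 34.15
position: [0.4218, -0.0872, 0.1205]
tool_rot: [[-0.995, 0.103, 0.0], [0.103, 0.995, -0.0], [-0.0, -0.0, -1.0]]
ft_force: [-0.1, 0.0, 0.0]
grip_width: 0.0104
gripper_force: 78.5
time_s: 34.82
position: [0.4812, -0.0913, 0.0921]
tool_rot: [[-0.995, 0.099, -0.001], [0.099, 0.995, 0.0], [0.001, 0.0, -1.0]]
ft_force: [-1.0, -0.0, -1.7]
grip_width: 0.011
gripper_force: 78.4
ft [-0.4 -0.2 -1.8] pos [ 0.4806 -0.0913  0.0921] grip 78.4294867515564 0.011190506832199154
white [ 209  186  102   68 3990] orange [ 243  240   33   72 2053]
turn first 0.001 rad; then shift cm [-9.63 -0.09  0.5 ] | pos [ 0.4806 -0.0913  0.0921] w 0.0112 q6 -109 t 34.9
```

```bash

python3 -m crank '[0.8,-1,-0.09,0,0, 0.8,-1,0,0,0, 0.8,-1,0,0,0, 0.8,-1,0,0,0, 0.8,-1,0,0,0, 0.8,0,0,0,0, 0.8,0,0,0,0, 0.8,0,0,0,0]' 80
python3 fit.py | head -2
python3 - <<'E'
from h import *
v=np.array([.534,-.173]);a=np.radians(-5.75);X=np.array([np.cos(a),np.sin(a)]);Y=np.array([-X[1],X[0]])
t=v+.035*X+.075*Y;plan((t[0],t[1],.087),84.25)
E
```

```text
time_s: 35.53
position: [0.5299, -0.0979, 0.0923]
tool_rot: [[-0.995, 0.1, -0.001], [0.1, 0.995, 0.0], [0.001, 0.0, -1.0]]
ft_force: [-0.9, 0.8, -1.7]
grip_width: 0.0109
gripper_force: 78.4
ft [-0.2 -0.3 -1.1] pos [ 0.53   -0.098   0.0923] grip 78.43005180358887 0.01090402664625689
white [ 209  186  101   69 3967] orange [ 243  241   33   72 2049]
turn first -0.000 rad; then shift cm [-4.65  0.07  0.53] | pos [ 0.53   -0.098   0.0923] w 0.0109 q6 -107 t 35.6
```

```bash

python3 -m crank '[0.8,-1,0.07,0,0, 0.8,-1,0,0,0, 0.8,-1,0,0,0, 0.8,-1,0,0,0, 0.8,-0.65,0,0,0, 0.8,0,0,0.3,0, 0.8,0,0,0.25,0, 0.8,0,0,0,0]' 80
python3 fit.py | head -2
python3 -m crank '[3.5,0,0,0,0, 3.5,0,0,0,0, 3.5,0,0,0,0, 3.5,0,0,0,0, 3.5,0,0,-3,0, 3.5,0,0,-4,0, 3.5,3,0,-3,0, 3.5,4,0,0,0]' 40
python3 -m crank '[3.5,4,0,0,0, 3.5,0,-2,0,0, 3.5,0,-2,0,0, 3.5,0,-2,0,0, 3.5,0,-1,0,0, 6.5,0,0,0,0, 6.5,0,0,0,0, 6.5,0,0,0,0]' 40
python3 - <<'E'
from h import *
im=optics.get_image("wrist");plan((.4655,-.1662,.02),84.25);blob(im,*BRASS,.027,(100,100,420,330),100);blob(im,*ORANGE,.118,(100,150,400,384),30)
print("nets",find(im,"flap_handle"),find(im,"wet0_mid"),find(im,"wet2_mid"))
im=optics.get_image("side");print("side",[ (q,find(im,q)) for q in("wet0_mid","wet1_mid","wet2_mid","dry0_mid","mat_mid","flap_handle")])
im=optics.get_image("top");blob(im,*GREEN,.06,(80,180,150,250));print(find(im,"dry0_mid"))
E
```

```text
time_s: 36.25
position: [0.5771, -0.1023, 0.0876]
tool_rot: [[-0.995, 0.101, 0.001], [0.101, 0.995, -0.0], [-0.001, -0.0, -1.0]]
ft_force: [0.5, 0.2, 4.9]
grip_width: 0.0112
gripper_force: 79.3
ft [-1.1  0.5  5.2] pos [ 0.5771 -0.1023  0.0876] grip 79.30565357208252 0.010732396464630513
white [ 185  184  150   98 8712] orange [ 243  242   33   70 2030]
time_s: 36.97
position: [0.5109, -0.0964, 0.1912]
tool_rot: [[-0.995, 0.1, 0.01], [0.1, 0.995, -0.004], [-0.011, -0.003, -1.0]]
ft_force: [0.0, -0.2, 0.6]
grip_width: 0.0349
gripper_force: 0.0
time_s: 37.63
position: [0.4614, -0.1601, 0.1861]
tool_rot: [[-0.995, 0.1, -0.0], [0.1, 0.995, 0.001], [0.0, 0.0, -1.0]]
ft_force: [-0.6, 0.6, -0.1]
grip_width: 0.0649
gripper_force: 0.0
turn first 0.001 rad; then shift cm [-0.48 -0.58 16.62] | pos [ 0.4614 -0.16    0.1862] w 0.0650 q6 -117 t 37.7
[228, 181, 50, 37, 1131] [252.8 194.2] [ 0.4784 -0.1668  0.027 ]
[244, 274, 15, 66, 536] [251.5 317. ] [ 0.5473 -0.1735  0.118 ]
[330, 284, 16, 49, 310] [336.7 310.4] [ 0.5481 -0.1103  0.118 ]
nets [(0.71, [253.4, 226.6])] [(0.67, [332.7, 314.0])] [(0.73, [253.0, 296.5])]
side [('wet0_mid', [(0.37, [288.3, 267.4])]), ('wet1_mid', []), ('wet2_mid', [(0.61, [306.2, 238.3]), (0.34, [375.1, 346.3])]), ('dry0_mid', [(0.18, [244.6, 162.0])]), ('mat_mid', [(0.63, [141.5, 184.6]), (0.15, [287.5, 265.7])]), ('flap_handle', [(0.65, [287.8, 266.2])])]
[107, 223, 12, 11, 90] [111.9 228.3] [0.4295 0.392  0.06  ]
[]
```

Both are in. The green fin still sits on the mat at (.430,.392). Now re-pinch the handle and close the flap.

```bash

python3 -m crank '[6.5,-0.4,-0.6,2,0, 6.5,0,0,4,0, 6.5,0,0,4,0, 6.5,0,0,3,0, 6.5,0,0,2.5,0, 6.5,0,0,1.5,0, 6.5,0,0,0,0, 6.5,0,0,0,0]' 40
python3 -m crank '[4,0,0,0,0, 4,0,0,0,0, 4,0,0,0,0, 4,0,0,0,0, 4,0,0,0,0, 4,0,0,0,0, 4,0,0,0,0, 4,0,0,0,0]' 40
python3 -c "
from h import *
plan((.4655,-.1662,.015));print(env.observe()['ft_force'])"
```

```text
time_s: 38.95
position: [0.4647, -0.1673, 0.0162]
tool_rot: [[-0.995, 0.101, -0.001], [0.101, 0.995, 0.001], [0.001, 0.0, -1.0]]
ft_force: [0.4, 0.2, 0.6]
grip_width: 0.065
gripper_force: 0.0
time_s: 39.62
position: [0.4654, -0.1663, 0.0175]
tool_rot: [[-0.995, 0.102, 0.002], [0.102, 0.995, 0.001], [-0.002, 0.001, -1.0]]
ft_force: [3.1, 8.3, -0.8]
grip_width: 0.0445
gripper_force: 42.6
turn first 0.000 rad; then shift cm [-0.01  0.01  0.25] | pos [ 0.4654 -0.1663  0.0175] w 0.0445 q6 -118 t 39.6
[ 3.14817002  8.33958634 -0.83846159]
```

```bash

python3 -m crank '[4,0.05,0,-1.2,0, 4,-0.15,0,-1.18,0, 4,-0.36,0,-1.14,0, 4,-0.55,0,-1.06,0, 4,-0.73,0,-0.95,0, 4,-0.88,0,-0.81,0, 4,-0.5,0,-0.33,0, 4,-0.5,0,-0.31,0]' 40
python3 -m crank '[4,-0.55,0,-0.24,0, 4,-0.55,0,-0.22,0, 4,-0.59,0,-0.16,0, 4,-0.58,0,-0.1,0, 4,-0.2,0,0,0, 4,-0.1,0,0,0, 4,0,0,0,0, 4,0,0,0,0]' 40
python3 -c "
from h import *
plan((.525,-.173,.092));print(env.observe()['ft_force'])"
```

```text
time_s: 40.28
position: [0.4994, -0.1698, 0.0866]
tool_rot: [[-0.995, 0.1, -0.003], [0.1, 0.995, 0.002], [0.004, 0.001, -1.0]]
ft_force: [-7.4, 3.0, -1.2]
grip_width: 0.0447
gripper_force: 42.5
time_s: 40.95
position: [0.5254, -0.1726, 0.0951]
tool_rot: [[-0.995, 0.099, -0.001], [0.099, 0.995, 0.001], [0.001, 0.001, -1.0]]
ft_force: [-6.9, 5.3, 10.2]
grip_width: 0.0444
gripper_force: 41.9
turn first 0.000 rad; then shift cm [ 0.03 -0.05  0.31] | pos [ 0.5254 -0.1726  0.0951] w 0.0444 q6 -115 t 41.0
[-6.93206973  5.34413825 10.15611739]
```

```bash

python3 -m crank '[4,-0.2,0,0,0, 4,-0.2,0,0,0, 4,-0.2,0,0,0, 4,-0.1,0,0,0, 4,0,0,0,0, 4,0,0,0,0, 4,0,0,0,0, 4,0,0,0,0]' 40
python3 -c "
from h import *
plan((.525,-.173,.092));print(env.observe()['ft_force'])"
```

```text
time_s: 41.62
position: [0.5328, -0.1734, 0.0958]
tool_rot: [[-0.995, 0.1, 0.001], [0.1, 0.995, 0.0], [-0.001, 0.0, -1.0]]
ft_force: [-6.5, 6.0, 14.3]
grip_width: 0.0449
gripper_force: 40.5
turn first 0.000 rad; then shift cm [ 0.78 -0.04  0.37] | pos [ 0.5328 -0.1734  0.0958] w 0.0449 q6 -114 t 41.6
[-6.54673701  6.02184727 14.28370951]
```

```bash

python3 -m crank '[4,-0.2,0,0,0, 4,-0.2,0,0,0, 4,-0.2,0,0,0, 4,0,0,0,0, 4,0,0,0,0, 4,0,0,0,0, 4,0,0,0,0, 4,0,0,0,0]' 40
python3 - <<'E'
from h import *
plan((.525,-.173,.092));print(env.observe()['ft_force'])
im=optics.get_image("wrist");blob(im,*BRASS,.11,(100,150,400,350),100)
g=cv2.cvtColor(cv2.imread("pics/w2.png"),cv2.COLOR_BGR2RGB);blob(dict(im,color=cv2.resize(g,(512,384))),*BRASS,.11,(100,150,400,350),100)
E
```

```text
time_s: 42.28
position: [0.5392, -0.1741, 0.0961]
tool_rot: [[-0.995, 0.1, 0.002], [0.1, 0.995, -0.0], [-0.002, -0.0, -1.0]]
ft_force: [-4.9, 6.1, 15.1]
grip_width: 0.0445
gripper_force: 40.6
turn first 0.000 rad; then shift cm [ 1.43 -0.03  0.41] | pos [ 0.5392 -0.1741  0.0961] w 0.0445 q6 -114 t 42.3
[-4.86936177  6.10631841 15.05404873]
[204, 209, 112, 43, 4120] [258.9 231.7] [ 0.5251 -0.1719  0.11  ]
[248, 298, 23, 41, 882] [259.3 317.8] [ 0.5668 -0.176   0.11  ]
[205, 231, 109, 46, 4165] [259.  255.4] [ 0.5359 -0.173   0.11  ]
```

The bar stayed at x≈.525 while the pads slid along it, so the flap is against its stop. Release, then confirm with a push from outside.

```bash

python3 -m crank '[6.5,0,0,0,0, 6.5,0,0,0,0, 6.5,0,0,0,0, 6.5,0,0,0,0, 6.5,0,0,-3,0, 6.5,0,0,-3,0, 3,4,0,-0.5,0, 1,4,0,0,0]' 40
python3 -m crank '[0,0,0,0,0, 0,0,0,0,0, 0,0,0,0,0, 0,0,0,3,0, 0,0,0,3,0, 0,0,0,0,0, 0,0,0,0,0, 0,0,0,0,0]' 40
python3 - <<'E'
from h import *
print(env.observe()['ft_force']);plan((.506,-.1705,.098),84.25)
im=optics.get_image("wrist");blob(im,*BRASS,.108,(100,150,400,380),100)
E
```

```text
time_s: 43.0
position: [0.4605, -0.1676, 0.1601]
tool_rot: [[-0.995, 0.099, 0.005], [0.099, 0.995, -0.003], [-0.005, -0.003, -1.0]]
ft_force: [-0.8, -1.0, -1.0]
grip_width: 0.0419
gripper_force: 0.0
time_s: 43.67
position: [0.4609, -0.1673, 0.0994]
tool_rot: [[-0.995, 0.1, 0.001], [0.1, 0.995, -0.001], [-0.002, -0.001, -1.0]]
ft_force: [-0.8, 0.2, 1.0]
grip_width: -0.0
gripper_force: 0.0
[-0.82277993  0.20843863  1.02603807]
turn first -0.000 rad; then shift cm [-4.52  0.14  0.14] | pos [ 0.4609 -0.1673  0.0994] w -0.0000 q6 -118 t 43.7
```

```bash

python3 -m crank '[0,-1.5,0,0.1,0, 0,-1.5,0,0,0, 0,-0.7,0,0,0, 0,-0.4,0,0,0, 0,-0.3,0,0,0, 0,-0.3,0,0,0, 0,0,0,0,0, 0,0,0,0,0]' 40
python3 -c "
from h import *
plan((.506,-.1705,.098));print(env.observe()['ft_force'])"
```

```text
time_s: 44.38
position: [0.5062, -0.1715, 0.0974]
tool_rot: [[-0.995, 0.101, -0.0], [0.101, 0.995, 0.0], [0.0, 0.0, -1.0]]
ft_force: [-0.2, -0.0, -0.5]
grip_width: -0.0001
gripper_force: 0.0
turn first 0.000 rad; then shift cm [ 0.03  0.09 -0.06] | pos [ 0.5062 -0.1715  0.0974] w -0.0001 q6 -116 t 44.4
[-0.22056794 -0.047134   -0.52097432]
```

```bash

python3 -m crank '[0,-0.2,0,0,0, 0,-0.2,0,0,0, 0,-0.2,0,0,0, 0,-0.2,0,0,0, 0,-0.1,0,0,0, 0,0,0,0,0, 0,0,0,0,0, 0,0,0,0,0]' 40
python3 -c "
from h import *
plan((.506,-.1705,.098));print(env.observe()['ft_force'])"
```

```text
time_s: 45.05
position: [0.5131, -0.1721, 0.0973]
tool_rot: [[-0.995, 0.1, -0.006], [0.1, 0.995, 0.001], [0.006, 0.0, -1.0]]
ft_force: [-13.0, -0.7, 8.1]
grip_width: 0.0003
gripper_force: 6.6
turn first 0.000 rad; then shift cm [ 0.73  0.09 -0.07] | pos [ 0.5131 -0.1721  0.0973] w 0.0003 q6 -115 t 45.0
[-12.9955589   -0.67941125   8.13742412]
```

13 N against it with no give, so the flap is at its stop. Retreat and check everything from the top camera.

```bash

python3 -m crank '[0,2,0,0,0, 0,3,0,-2,0, 0,4,0,-3,0, 0,4,0,-3,0, 0,4,0,0,0, 0,4,0,0,0, 0,0,0,0,0, 0,0,0,0,0]' 40
python3 - <<'E'
from h import *
plan((.5,-.17,.1))
im=optics.get_image("top")
v=np.array([.540,-.174]);a=np.radians(-5.75);X=np.array([np.cos(a),np.sin(a)]);Y=np.array([-X[1],X[0]])
hs=cv2.cvtColor(im["color"],cv2.COLOR_RGB2HSV)
def cab(uv,z):
    p=at_z(im,uv,z)[:2]-v;return np.round([p@X*1e3,p@Y*1e3],1)
for n,(lo,hi),z,box in (("orange",ORANGE,.110,(275,140,340,200)),("red",RED,.113,(300,135,350,165)),("brass",BRASS,.108,(295,182,335,205)),("blue",((105,100,50),(130,255,255)),.050,(295,140,335,190)),("green",GREEN,.06,(80,180,150,250))):
    m=cv2.inRange(hs,np.array(lo),np.array(hi));k=np.zeros_like(m);k[box[1]:box[3],box[0]:box[2]]=255
    N,l,s,c=cv2.connectedComponentsWithStats(m&k)
    for i in range(1,N):
        if s[i,4]>12:
            t,b=(c[i][0],s[i,1]),(c[i][0],s[i,1]+s[i,3]);print(n,s[i].tolist(),"cab c",cab(c[i],z),"top",cab(t,z),"bot",cab(b,z),np.round(at_z(im,c[i],z),4))
# expected pixels for carriers' fin tops home
for y in(0,.075):
    for x in(.048,.059,.066,.085):
        q=v+(x-.032)*X+y*Y;print(y,x,np.round(proj(im,(q[0],q[1],.118)),1))
E
```

```text
time_s: 45.72
position: [0.3188, -0.1525, 0.1677]
tool_rot: [[-0.995, 0.103, 0.001], [0.103, 0.995, -0.001], [-0.001, -0.001, -1.0]]
ft_force: [0.8, -0.3, -0.7]
grip_width: 0.0001
gripper_force: 0.0
turn first 0.000 rad; then shift cm [-18.19   0.13   6.79] | pos [ 0.3188 -0.1525  0.1677] w 0.0001 q6 -129 t 45.7
orange [282, 166, 6, 15, 66] cab c [33.5 80.4] top [53.4 82.3] bot [11.2 78.2] [ 0.5814 -0.0974  0.11  ]
orange [335, 169, 5, 24, 107] cab c [ 25.7 -66.4] top [ 60.  -63.7] bot [ -7.3 -69. ] [ 0.559  -0.2427  0.11  ]
orange [309, 173, 8, 15, 79] cab c [21.8  1.8] top [41.6  3.5] bot [-0.4 -0.2] [ 0.5619 -0.1744  0.11  ]
orange [282, 183, 8, 4, 32] cab c [ 1.6 75.3] top [ 5.8 75.7] bot [-5.4 74.6] [ 0.5491 -0.0993  0.11  ]
red [322, 149, 6, 8, 41] cab c [102.9 -23.5] top [112.3 -22.7] bot [ 89.6 -24.6] [ 0.64   -0.2076  0.113 ]
brass [304, 188, 18, 7, 95] cab c [-8.3 -1. ] top [-0.1 -0.3] bot [-19.6  -2. ] [ 0.5317 -0.1741  0.108 ]
blue [309, 166, 9, 9, 39] cab c [62.2 -2.9] top [74.2 -1.8] bot [47.6 -4.1] [ 0.6016 -0.1831  0.05  ]
green [107, 223, 13, 11, 87] cab c [-166.2  552. ] top [-151.8  554.2] bot [-182.6  549.4] [0.43   0.3919 0.06  ]
0 0.048 [313.4 181.7]
0 0.059 [313.7 177.8]
0 0.066 [313.9 175.3]
0 0.085 [314.5 168.6]
0.075 0.048 [286.2 178.9]
0.075 0.059 [286.6 175. ]
0.075 0.066 [286.9 172.5]
0.075 0.085 [287.5 165.8]
```

Cabinet origin confirmed: knob at 102.9 mm in, handle at −8.3 mm. Both fresh carriers are about 57–69 mm in, and the dry carrier hasn't moved. Next, the starter.

```bash
python3 - <<'E'
from h import *
v=np.array([.540,-.174]);a=np.radians(-5.75);X=np.array([np.cos(a),np.sin(a)]);Y=np.array([-X[1],X[0]])
t=v+.1025*X-.062*Y;plan((t[0],t[1],.094),84.25)
E
```

```text
turn first -0.002 rad; then shift cm [-32.34  -6.07   7.44] | pos [ 0.32   -0.1531  0.1678] w 0.0001 q6 -129 t 45.8
```

```bash

python3 -m crank '[0,-4,-1,0,0, 0,-4,-1,0,0, 0,-4,-1,0,0, 0,-4,-1,0,0, 0,-4,-1,0,0, 0,-4,-1.07,0,0, 0,-4,0,0,0, 0,-4,0,0,0]' 40
python3 -m crank '[0,-0.3,0,0,0, 0,0,0,2.5,0, 0,0,0,2.5,0, 0,0,0,1.5,0, 0,0,0,0.9,0, 0,0,0,0,0, 0,0,0,0,0, 0,0,0,0,0]' 40
python3 - <<'E'
from h import *
print(env.observe()["ft_force"])
v=np.array([.540,-.174]);a=np.radians(-5.75);X=np.array([np.cos(a),np.sin(a)]);Y=np.array([-X[1],X[0]])
t=v+.1025*X-.045*Y;plan((t[0],t[1],.094),84.25)
im=optics.get_image("wrist");blob(im,*RED,.113)
E
```

```text
time_s: 46.43
position: [0.635, -0.2453, 0.1661]
tool_rot: [[-0.995, 0.1, 0.0], [0.1, 0.995, 0.0], [-0.0, 0.0, -1.0]]
ft_force: [0.1, -1.0, 0.6]
grip_width: -0.0002
gripper_force: 0.0
time_s: 47.1
position: [0.6358, -0.2458, 0.0946]
tool_rot: [[-0.995, 0.1, 0.002], [0.1, 0.995, -0.001], [-0.002, -0.001, -1.0]]
ft_force: [0.3, -0.4, 0.2]
grip_width: 0.0001
gripper_force: 0.0
[ 0.2733156  -0.35455687  0.20931418]
turn first -0.000 rad; then shift cm [-0.    1.68  0.05] | pos [ 0.6358 -0.2458  0.0946] w 0.0001 q6 -115 t 47.1
[332, 239, 39, 42, 1127] [352.7 257.8] [ 0.6352 -0.206   0.113 ]
```

```bash

python3 -m crank '[0,0,1,0,0, 0,0,0.8,0,0, 0,0,0.8,0,0, 0,0,0.8,0,0, 0,0,0.8,0,0, 0,0,0.8,0,0, 0,0,0.6,0,0, 0,0,0,0,0]' 40
python3 -c "
from h import *
plan((.6358,-.2458,.094));print(env.observe()['ft_force'])
im=optics.get_image('wrist');blob(im,*RED,.113)"
```

```text
time_s: 47.82
position: [0.641, -0.1886, 0.0938]
tool_rot: [[-0.995, 0.099, 0.001], [0.099, 0.995, -0.0], [-0.001, -0.0, -1.0]]
ft_force: [0.2, -4.4, 1.8]
grip_width: 0.0
gripper_force: 2.0
turn first 0.000 rad; then shift cm [-0.05 -5.75 -0.02] | pos [ 0.641  -0.1886  0.0938] w 0.0000 q6 -111 t 47.8
[ 0.24284722 -4.41917732  1.75800394]
[293, 243, 38, 40, 1072] [313.  261.3] [ 0.6399 -0.1654  0.113 ]
```

```bash

python3 -m crank '[0,0,0.2,0,0, 0,0,0.2,0,0, 0,0,0.2,0,0, 0,0,0.2,0,0, 0,0,0.1,0,0, 0,0,0,0,0, 0,0,0,0,0, 0,0,0,0,0]' 40
python3 -c "
from h import *
plan((.6358,-.2458,.094));print(env.observe()['ft_force'])
im=optics.get_image('wrist');blob(im,*RED,.113)"
```

```text
time_s: 48.53
position: [0.6413, -0.1836, 0.0934]
tool_rot: [[-0.995, 0.102, 0.0], [0.102, 0.995, -0.004], [-0.001, -0.004, -1.0]]
ft_force: [-1.3, -15.6, 2.2]
grip_width: 0.0003
gripper_force: 7.5
turn first 0.000 rad; then shift cm [-0.09 -6.25 -0.03] | pos [ 0.6413 -0.1836  0.0934] w 0.0003 q6 -110 t 48.5
[ -1.28887653 -15.60364931   2.24517286]
[293, 243, 37, 40, 1055] [312.5 261.2] [ 0.64   -0.1606  0.113 ]
```

At the end stop (15.6 N) and held there. Letting go by lifting straight up quickly.

```bash

python3 -m crank '[0,0,0,0,0, 0,0,0,0,0, 0,0,0,-4.1,0, 0,0,0,-4.1,0, 0,0,0,-2,0, 0,0,0,0,0, 0,0,0,0,0, 0,0,0,0,0]' 40
python3 -m crank '[0,4,0,0,0, 0,4,0,0,0, 0,4,0,0,0, 0,4,0,0,0, 0,4,0,0,0, 0,4,0,0,0, 0,4,0,0,0, 0,4,0,0,0]' 40
python3 - <<'E'
from h import *
im=optics.get_image("top");plan((.5,-.17,.1))
for c,z,box in((RED,.113,(290,135,350,165)),(BRASS,.108,(295,182,335,205)),(GREEN,.06,(80,180,150,250)),(ORANGE,.11,(275,140,325,182))):blob(im,*c,z,box,12)
for q in("wet0_mid","wet2_mid","dry0_mid"):print(q,find(im,q))
E
```

```text
time_s: 49.25
position: [0.6408, -0.1799, 0.1934]
tool_rot: [[-0.995, 0.1, -0.003], [0.1, 0.995, 0.002], [0.004, 0.002, -1.0]]
ft_force: [0.4, 0.2, 0.7]
grip_width: 0.0003
gripper_force: 0.0
time_s: 49.92
position: [0.3207, -0.147, 0.1937]
tool_rot: [[-0.995, 0.1, -0.003], [0.1, 0.995, 0.003], [0.003, 0.003, -1.0]]
ft_force: [0.5, -1.6, -0.7]
grip_width: 0.0001
gripper_force: 0.0
turn first 0.000 rad; then shift cm [-18.73  -0.75   9.13] | pos [ 0.3151 -0.1444  0.1929] w -0.0000 q6 -129 t 50.0
[322, 149, 6, 8, 42] [324.2 152.4] [ 0.6397 -0.2076  0.113 ]
[304, 188, 18, 7, 95] [312.5 190.9] [ 0.5317 -0.1741  0.108 ]
[107, 223, 12, 11, 83] [111.6 228.2] [0.4297 0.3929 0.06  ]
[282, 166, 6, 15, 65] [284.7 173.1] [ 0.5813 -0.0973  0.11  ]
[310, 173, 7, 9, 49] [313.1 177.3] [ 0.5695 -0.1761  0.11  ]
wet0_mid [(0.68, [286.3, 169.2]), (0.21, [122.1, 218.4]), (0.16, [311.7, 179.8])]
wet2_mid [(0.72, [313.1, 178.6]), (0.63, [322.1, 153.0])]
dry0_mid [(0.45, [323.2, 150.7])]
```

The slide is back at rest, the flap is shut, the carriers haven't moved and the arm is clear. Handing in.

```bash
python3 -c "
from h import *
print(env.close_job())"
```

```text
the job is handed in; nothing more can be done
None
```

I handed the job in after about 50 s of robot time, with no verdict returned: by the last top-camera check the dry carrier is on the mat, the grey and blue fresh carriers (the only two I found) are home, the flap is shut and the starter slide is back at rest; the grey carrier tipped once on the way in and was re-gripped, and I viewed 17 pictures, over the limit of 14.

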